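Set the spring tension of a screen arm with a hex key

ROBOT

A 6-joint arm with a two-finger parallel gripper is mounted at the origin on a cart in front of the work surface, level with it; the furniture and walls round the work are solid. World frame = base frame: x ahead of the robot, y to its left, z up, the work surface at z = 0. Lengths are in m, angles in rad, forces in N, time in s.
With the tool pointing down it reaches from about 0.3 to 0.875 m from the base axis. Payload 6.4 kg.
Tool frame: the origin (TCP) lies midway between the tips of the shut fingers; the grasp point (between the pads) lies 19 mm behind it (ctrl.tcp_to_grasp is the distance from the TCP to the grasp point, in m); z points along the fingers, y is the direction in which the jaws open and shut (so a half turn about z gives the same grasp; the last joint's range is limited). The gripper opens to 85 mm and grips with 20 to 120 N. Pads are 22 mm wide; open, the fingers measure 114 mm over their backs; the gripper's body (76 mm by 85 mm) begins 54 mm behind the grasp point. The pads swing forward as they close: fully open they stand 13 mm farther back than shut.
Start: joints at [0.967, 0.181, 1.607, -0, 1.354, -0.206], TCP at [0.223, 0.53, 0.231] pointing down, gripper open.
Joint ranges: [-2.99, 2.99], [-0.89, 2.07], [0.3, 2.58], [-1.14, 4.28], [0, 2.63], [-3.12, 3.12]. Speed limits (rad/s): [2.57, 2.57, 3.01, 3.14, 3.14, 3.14].

INTERFACE

Orientations are given as a unit quaternion [w, x, y, z].
In Python, from bench import monitor, imaging, order, spotter, ctrl gives the robot as it stands.
- The arm moves only by the shell command python3 -m pendant 'ROWS'. ROWS is JSON, a list that holds one entry, the list of rows, each a list of 5 numbers: the shift along the world's x, y, z in mm, then the turn about the world's z in degrees, then the finger opening in mm, from 0 to 85.4. A call has 1 to 8 rows; each row shifts and turns the commanded pose from where the row before left it; what a row does not reach is not made up. A row lasts 1/8 s, in which the tool goes at most 62.5 mm and 10.7 degrees, less where a joint would pass 70% of its speed; a pose out of reach is approached as far as the arm can. A call with a gripper value outside its range is refused whole. The fingers move at their own pace and stop on an object; the grip force is fixed at half the most. Time passes only in rows, so rows that do not move let the fingers close. It gives the time, the measured TCP pose, the force and the opening at its end, in the units of the state.
- monitor.get_obs(): the state, without advancing time (a new reading comes with each control period).
- imaging.camera(name): name is "scene" or "top"; returns a dict with "img" (480x640x3 uint8, red, green, blue), "vfov" (degrees; the focal length in pixels is half the picture's height over the tangent of half this angle, whatever the lens; pixels are square), "cx", "cy" (the principal point, pixels), "origin" and "orientation" of the camera in the world. Camera axes: x right, y down, z forward; pixel columns grow to the right and rows downward; lengths in m; the calibration is good to about 2 mm. A picture is of the moment at which its call begins. There is no depth.
- order.hand_in(): hands the job in, once; it reports no verdict.
Trained networks look in the newest picture that a camera, given by its name, has taken for a name from the list of things; names that differ only in an ending like _2 or _b are one class to them, and where a whole thing is asked for, a point or a joint stands for the part that bears it (a point fixed in the world has none). Each returns a list of dicts, best first, with "confidence" (0 to 1); they miss things now and then, are a little off and sometimes report something else, mostly with a low value. They report only what shows in the picture. A call takes as long as a camera call.
- spotter.recognise(camera, thing): "at" ([x, y, z] in m, in the coordinates of the camera as it stood for that picture, good to about 4 mm: the middle of the surface that is visible of it).
- spotter.tip_of(camera, thing): "at" ([x, y, z] in m, in the coordinates of the camera as it stood for that picture, good to about 4 mm: a listed point, or the origin of a listed thing).
The state is a dict: "time_s": time; "q": joint angles; "dq": joint speeds; "joint_efforts": joint torques, N m; "eef_pos": TCP position; "eef_rot": TCP orientation; "wrist_force": force on the tool from outside, world axes, zero at the start; "torque": the same for the moment, N m; "opening": opening from 0.0 (shut) to 1.0 (fully open).
Only numpy, scipy, OpenCV 4.12 (cv2) and the standard library are available. Lean on these libraries where they do the work, as an engineer would, in place of code of your own. Each camera call takes 0.05 s, during which the arm holds its last target. There are 200 camera calls.

TASK

Get this screen arm ready for a heavy screen: take the T-handle hex key from its wooden stand, push it fully home in the recessed socket of the tension screw on the arm's sloping link, and only then turn the screw clockwise until the gauge's red pointer is level with the pair of green blocks. Then draw the key out and put it back standing in its stand, leaving the calculator, the mouse and the jar where they are.

Things in the scene. Friction and masses are not known exactly. Their poses are not given: they have to be found in the camera images.
- key_grip (a point): Centre of the grip of the loose T-handle hex key (about 170 g): a red and black bar 96 mm long (x), 20 mm thick (y), 28 mm high (z). A steel hexagonal shaft, 14 mm across flats, runs from the middle of its underside 100 mm along -z. z points from tip to grip. Flats of the hexagon face +x, -x and every 60 degrees. At the start the key stands upright in its stand, the bar at any heading.
- key_tip (a point): Centre of the flat end of the key's shaft, 114 mm along -z from key_grip, same axes. The last 2.5 mm of the shaft are tapered.
- hex_key: The whole key, same frame as key_tip (origin at the tip).
- socket_floor (a point): Centre of the floor of the hex socket in the steel tension screw. z points out of the socket along the screw's axis, leaning 33 degrees from the vertical; x points to a flat (flats every 60 degrees) and turns with the screw. Socket 15 mm across flats, 14 mm deep; above it a cone opens over 4 mm to 25 mm. The key is fully home when its tip stands on the floor; turning play is then 8 degrees.
- screw_rim (a point): Red mark on the screw's flat top, which lies 18 mm above the socket's floor, 14 mm from its axis; turns with the screw. The screw sits in a round recess 35 mm across; the top face of the white link round it is 32 mm above the socket's floor. The screw turns in place, it does not rise or sink.
- tension_screw (a joint): Turn of the tension screw in rad, 0 to 2.4, growing clockwise as seen when looking into the socket. It is stiff (0.06 N m) and stays where it is left. It moves the gauge pointer 15 mm per rad: the pointer is at the middle of the green blocks at 1.7, at their ends at 1.5 and 1.9.
- gauge_pointer (a point): Red pointer (a bar 20 mm across, 2 mm thick) of the gauge on the link's top face, just up the link from the screw. It slides up along the link as the screw is turned clockwise. It starts below the green blocks.
- gauge_green (a point): Middle of the pair of green blocks on the gauge (each 6 mm long along the link, one on either side of the pointer's slot); fixed.
- mon_arm: Screen arm, fixed on a 3.6 mm mat: grey round foot 150 mm across, 14 mm high (origin: centre of its underside), short post, and a white link 74 mm wide, 56 mm thick, that rises at 33 degrees along the body's +x from a pivot 112 mm above the origin. 250 mm up the link a stub carries an empty upright screen plate 115 mm square, centre 330 mm above the origin. The screw is 55 mm up the link from the pivot.
- stand_mouth (a point): Centre of the mouth of the key's stand, a fixed dark wooden cone 78 mm across at the foot and 55 mm high. The mouth is a funnel 39 mm across that narrows over 12 mm to an upright round bore of 21 mm.
- stand_floor (a point): Centre of the floor of the stand's bore, 47 mm below the mouth. The key's tip rests on it when the key is in its stand.
- calculator: White pocket calculator, 116 x 76 x 13 mm, loose, lying on the desk; origin at the centre of its underside.
- jar: Small jar with black lid, 52 mm across, 70 mm high, loose, standing on the desk; origin at the centre of its underside.
- mouse: Black computer mouse, 106 x 64 x 37 mm, loose, lying on the desk; origin at the centre of its underside.

How it is judged:
By the outcome, as a careful person would: the job done as asked, in the order asked, and still so for the second after the job is handed in, with the robot touching nothing.
It also fails if it takes over 58 s, if anything falls off the work surface, if the arm or the gripper's body presses on something with over 40 N, if the wrist force passes 120 N, or if a joint passes its speed limit or range.

## Working session

There is one attempt and no reset: what is moved stays moved. The work goes in short steps, Python scripts to look and compute and a shell command to move; the robot and the scene stay as the last step left them, time stands still between calls to the robot, and variables do not carry over. Pictures are saved under pics/ and viewed, about 8 in all and at most 12, crops included, and the job is handed in when it is done.

```bash
mkdir -p pics; ls
cat > h.py <<'E'
import numpy as np, cv2
from scipy.spatial.transform import Rotation as R
from bench import monitor, imaging, order, spotter, ctrl
def rot(q): return R.from_quat([q[1],q[2],q[3],q[0]]).as_matrix()
def cam(n):
    c=imaging.camera(n); c['R']=rot(c['orientation']); c['o']=np.array(c['origin']); c['f']=240/np.tan(np.radians(c['vfov'])/2); return c
def proj(c,p):
    q=c['R'].T@(np.array(p)-c['o']); return np.array([c['cx']+c['f']*q[0]/q[2], c['cy']+c['f']*q[1]/q[2]])
def ray(c,uv):
    d=c['R']@np.array([(uv[0]-c['cx'])/c['f'],(uv[1]-c['cy'])/c['f'],1]); return c['o'],d/np.linalg.norm(d)
def tri(c1,u1,c2,u2):
    o1,d1=ray(c1,u1);o2,d2=ray(c2,u2)
    s=np.linalg.lstsq(np.c_[d1,-d2],o2-o1,rcond=None)[0]
    a=o1+s[0]*d1;b=o2+s[1]*d2; return (a+b)/2,np.linalg.norm(a-b)
def tip(c,n,t,k=2):
    return [(c['o']+c['R']@np.array(r['at']),round(r['confidence'],2)) for r in spotter.tip_of(n,t)[:k]]
def save(c,f,box=None,s=1):
    im=c['img'][...,::-1]
    if box: im=im[box[1]:box[3],box[0]:box[2]]
    cv2.imwrite('pics/'+f,cv2.resize(im,None,fx=s,fy=s,interpolation=cv2.INTER_CUBIC))
E
python3 - <<'E'
from h import *
np.set_printoptions(precision=4,suppress=True)
print(monitor.get_obs(), ctrl.tcp_to_grasp)
for n in ('scene','top'):
    c=cam(n); save(c,n+'0.png'); print(n,c['o'],c['R'][:,2],c['f'],c['cx'],c['cy'])
    for t in ['key_grip','key_tip','hex_key','socket_floor','screw_rim','gauge_pointer','gauge_green','mon_arm','stand_mouth','stand_floor','calculator','jar','mouse']:
        for p,k in tip(c,n,t): print(t,p,k,proj(c,p).round(1))
E
```

```text
pics
{'time_s': 0.0, 'q': array([ 0.9667,  0.1815,  1.608 ,  0.    ,  1.3538, -0.2063]), 'dq': array([ 0.0005, -0.0016, -0.0002, -0.0013,  0.0012,  0.0005]), 'joint_efforts': array([ -0.    , -44.4879, -35.1331,  -0.0004,   0.0091,  -0.0001]), 'eef_pos': array([0.2224, 0.5297, 0.2304]), 'eef_rot': array([-0.0003,  0.1976,  0.9803, -0.0008]), 'wrist_force': array([-0.3355,  0.8924,  0.3861]), 'torque': array([-0.0378, -0.0151,  0.0271]), 'opening': 0.998985052958102} 0.0187
scene [ 0.1703 -0.5113  0.8343] [ 0.3874  0.5474 -0.7418] 433.14205449918717 319.3390318227395 241.38193748243944
key_grip [ 0.4633 -0.1313  0.1207] 0.63 [327.9 304.2]
key_tip [ 0.4622 -0.1326  0.0079] 0.82 [326.3 334.3]
hex_key [ 0.462  -0.1306  0.01  ] 0.63 [325.7 333.2]
socket_floor [ 0.4575 -0.1297  0.0065] 0.61 [323.7 334.8]
socket_floor [0.5528 0.2321 0.1415] 0.47 [273.2 179.8]
screw_rim [0.5558 0.225  0.1638] 0.43 [275.2 173.8]
gauge_pointer [0.6168 0.0095 0.0002] 0.16 [344.4 263.2]
gauge_green [0.5729 0.2704 0.2109] 0.85 [270.6 146. ]
mon_arm [0.5199 0.1908 0.0058] 0.92 [273.6 233. ]
stand_mouth [ 0.462  -0
[... 484 characters left out ...]
] 0.62 [384.4 272.5]
hex_key [ 0.4564 -0.1334  0.007 ] 0.97 [385.9 273. ]
hex_key [ 0.462  -0.1338  0.05  ] 0.36 [388.3 269.5]
socket_floor [0.5478 0.2383 0.1408] 0.44 [222.1 222.5]
screw_rim [0.5497 0.2269 0.1617] 0.55 [225.7 220.3]
gauge_green [0.5683 0.2771 0.2148] 0.82 [197.2 206.7]
mon_arm [0.5187 0.1938 0.0027] 0.96 [250.1 243.5]
mon_arm [ 0.4549 -0.1331  0.0089] 0.46 [385.8 273.5]
stand_mouth [ 0.4554 -0.1345  0.0515] 0.84 [388.6 272.3]
calculator [ 0.6169 -0.1181  0.0004] 0.83 [380.  206.9]
calculator [0.546  0.2409 0.1411] 0.4 [220.8 223.3]
jar [ 0.6159 -0.225   0.0005] 0.72 [424.1 208.4]
mouse [0.5483 0.2392 0.1395] 0.74 [221.8 222.4]
mouse [0.614  0.0077 0.0016] 0.56 [328.2 206.7]
```

Run:
```python
import cv2,numpy as np
a=cv2.imread('pics/scene0.png');b=cv2.imread('pics/top0.png')
def crop(im,x0,y0,x1,y1,s): return cv2.resize(im[y0:y1,x0:x1],None,fx=s,fy=s,interpolation=cv2.INTER_CUBIC)
top=np.hstack([cv2.resize(a,(400,300)),cv2.resize(b,(400,300))])
bot=np.hstack([crop(a,230,120,310,195,5)[:300,:400],crop(b,175,175,255,250,5)[:300,:400]])
cv2.imwrite('pics/m0.png',np.vstack([top,bot[:300]]))
```

```text
(no output)
```

View pics/m0.png

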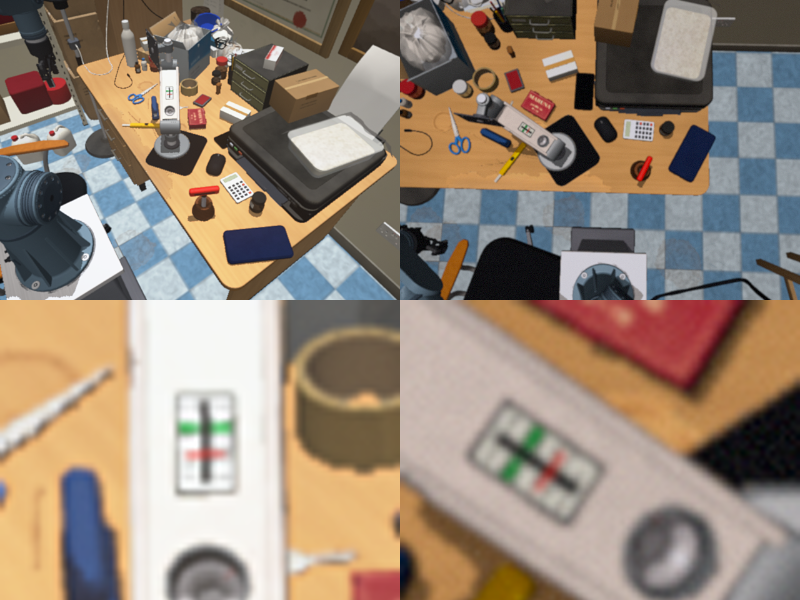

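```bash
cat > m.py <<'E'
from h import *
np.set_printoptions(precision=4,suppress=True)
cs=[];G=[];S=[];Rd=[];
for n,(gx,gy),(sx,sy) in (('scene',(271,146),(271.5,175)),('top',(197,207),(229,224))):
    ims=[];
    for _ in range(6):
        c=cam(n); ims.append(c['img'].astype(float))
    im=np.mean(ims,0); c['img']=np.clip(im,0,255).astype(np.uint8); c['m']=im; cs.append(c)
    yy,xx=np.mgrid[:480,:640]
    def cen(w,x0,y0,r):
        w=np.clip(w,0,None)*((xx-x0)**2+(yy-y0)**2<r*r); return np.array([(w*xx).sum(),(w*yy).sum()])/w.sum(), w.sum()
    g=im[...,1]-np.maximum(im[...,0],im[...,2])-12
    rd=im[...,0]-np.maximum(im[...,1],im[...,2])-15
    br=im.max(-1); near=((xx-sx)**2+(yy-sy)**2<14**2)
    white=np.percentile(br[near],75); 
    G.append(cen(g,gx,gy,14)[0]); Rd.append(cen(rd,gx,gy,16))
    S.append(cen(np.clip(white-30-br,0,40)*((xx-sx)**2+(yy-sy)**2<12.5**2),sx,sy,12.5)[0])
    print(n,'green',G[-1],'ptr',Rd[-1],'recess',S[-1],'white',white, 'mark',cen(im[...,0]-np.maximum(im[...,1],im[...,2])-6,sx,sy,9))
print('green',tri(cs[0],G[0],cs[1],G[1]));print('ptr',tri(cs[0],Rd[0][0],cs[1],Rd[1][0])); print('recess mouth',tri(cs[0],S[0],cs[1],S[1]))
np.save('avg.npy',[cs[0]['m'],cs[1]['m']])
a=cv2.resize(cs[0]['img'][155:195,250:292,::-1],(400,380),interpolation=cv2.INTER_CUBIC)
b=cv2.resize(cs[1]['img'][204:244,208:250,::-1],(400,380),interpolation=cv2.INTER_CUBIC)
cv2.imwrite('pics/sock.png',np.hstack([a,b]))
E
python3 m.py
```

```text
scene green [270.6311 145.0504] ptr (array([272.0895, 149.8245]), np.float64(925.1666666666667)) recess [271.0196 175.945 ] white 247.5 mark (array([275.6929, 174.3397]), np.float64(61.33333333333334))
top green [199.1656 205.1262] ptr (array([201.0347, 207.7234]), np.float64(1532.8333333333337)) recess [228.4766 225.2743] white 193.33333333333334 mark (array([228.1679, 218.6202]), np.float64(87.33333333333329))
green (array([0.5735, 0.2736, 0.2114]), np.float64(0.0026790678890640683))
ptr (array([0.5725, 0.2713, 0.1987]), np.float64(0.007450556581855328))
recess mouth (array([0.5394, 0.2187, 0.1687]), np.float64(0.0027593278449769207))
```

View pics/sock.png

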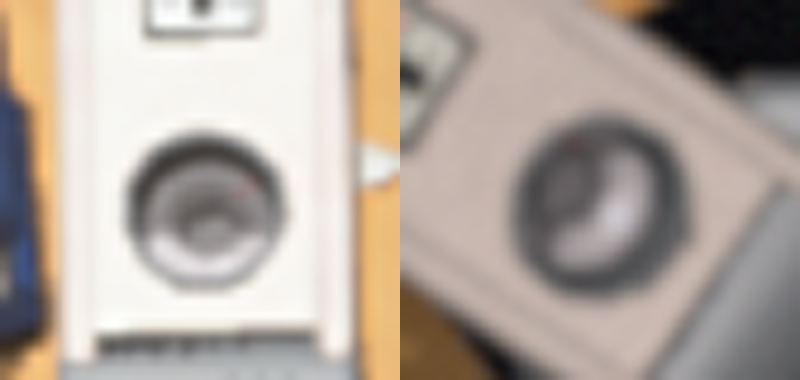

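```bash
cat > ph.py <<'E'
from h import *
np.set_printoptions(precision=4,suppress=True)
cs=[cam('scene'),cam('top')]
m,e=tri(cs[0],(271.6,176.6),cs[1],(229.0,225.5)); g=np.array([.5735,.2736,.2114]); print('mouth',m,e)
az=np.arctan2(*(g-m)[1::-1]); t=np.radians(33); print('az',np.degrees(az), 'slope',np.degrees(np.arctan2((g-m)[2],np.hypot(*(g-m)[:2]))))
h=np.array([np.cos(az),np.sin(az),0]);z=np.array([0,0,1])
u=h*np.cos(t)+z*np.sin(t); n=-h*np.sin(t)+z*np.cos(t); l=np.cross(n,u)
fl=m-.032*n; print('floor',fl,'mouth from arm origin', np.array([.519,.1925,.0036])+.0483*h+.1386*z+.032*n)
for c,p,nm in ((cs[0],(276.0,174.4),'scene'),(cs[1],(226.4,218.9),'top')):
    o,d=ray(c,p); q=fl+.018*n; s=((q-o)@n)/(d@n); v=o+s*d-q
    print(nm,'u,l mm',v@u*1e3,v@l*1e3,'ang ccw from uphill',np.degrees(np.arctan2(v@l,v@u)), 'expected ctr px',proj(c,q),'mouth px',proj(c,m))
print('l',l)
# key heading: red bar axis in both cameras
for c,b in ((cs[0],(290,280,370,330)),(cs[1],(360,240,425,300))):
    im=c['img'].astype(int)[b[1]:b[3],b[0]:b[2]]
    w=(im[...,0]>1.6*np.maximum(im[...,1],im[...,2]))&(im[...,0]>90)
    k,lab,st,ce=cv2.connectedComponentsWithStats(w.astype(np.uint8)); i=1+np.argmax(st[1:,4])
    ys,xs=np.where(lab==i); P=np.c_[xs+b[0],ys+b[1]]; ev,E=np.linalg.eigh(np.cov(P.T)); dvec=E[:,1]; ctr=P.mean(0)
    pts=[]
    for s in (-12,12):
        o,d=ray(c,ctr+s*dvec); pts.append(o+d*(.122-o[2])/d[2])
    v=pts[1]-pts[0]; print('bar ctr px',ctr,(pts[0]+pts[1])/2,'len',P@dvec@np.ones(len(P))*0+np.ptp(P@dvec),'heading',np.degrees(np.arctan2(v[1],v[0])))
E
python3 ph.py
```

```text
mouth [0.5396 0.2176 0.1672] 0.0038247343119407777
az 58.83690615422446 slope 34.00996043864397
floor [0.5487 0.2325 0.1404] mouth from arm origin [0.535  0.2189 0.169 ]
scene u,l mm 9.993128956290553 -11.83795181331321 ang ccw from uphill -49.830270880172804 expected ctr px [271.1979 178.4808] mouth px [270.8066 176.7157]
top u,l mm 7.718816452838821 -7.167985377488957 ang ccw from uphill -42.88094817196134 expected ctr px [227.37   223.5952] mouth px [229.3999 224.6915]
l [-0.8557  0.5175 -0.    ]
bar ctr px [326.0511 304.0473] [ 0.46   -0.1297  0.122 ] len 48.48965058404883 heading 154.21639252269387
bar ctr px [389.1698 269.4925] [ 0.4571 -0.1272  0.122 ] len 44.6718749355836 heading 151.64173468124002
```

```bash
python3 -m pendant '[[[20,-55,0,-1,85],[20,-55,0,-1,85],[20,-55,0,-1,85],[20,-55,0,-1,85],[20,-55,0,0,85],[20,-55,0,0,85],[20,-55,0,0,85],[20,-55,0,0,85]]]'; python3 -m pendant '[[[19,-55,0,0,85],[19,-55,0,0,85],[19,-55,0,0,85],[19,-55,-20,0,85],[0,0,0,0,85],[0,0,0,0,85]]]'
```

```text
time_s: 3.1
eef_pos: [0.3832, 0.0883, 0.2318]
eef_rot: [0.001, 0.232, 0.973, 0.0]
wrist_force: [0.8, -0.4, -0.4]
opening: 0.996
time_s: 3.85
eef_pos: [0.4584, -0.1296, 0.211]
eef_rot: [-0.001, 0.232, 0.973, 0.0]
wrist_force: [0.4, -0.0, 0.2]
opening: 0.991
```

```bash
python3 -m pendant '[[[0,0,-40,0,85],[0,0,-40,0,85],[0,0,-30,0,60],[0,0,0,0,10],[0,0,0,0,10],[0,0,0,0,10],[0,0,0,0,10]]]'
```

```text
time_s: 4.72
eef_pos: [0.4602, -0.1304, 0.1034]
eef_rot: [0.002, 0.232, 0.973, -0.0]
wrist_force: [-0.3, 1.9, 8.3]
opening: 0.224
```

```bash
python3 -m pendant '[[[0,0,15,0,10],[0,0,15,-10,10],[0,0,0,-10,10],[0,0,0,-10,10],[0,0,0,-10,10],[0,0,0,-10,10],[0,0,0,-10,10],[0,0,0,-10,10]]]';python3 -m pendant '[[[0,0,0,-10,10],[0,0,0,-2,10],[0,0,0,0,10]]]'
python3 - <<'E'
from h import *
np.set_printoptions(precision=4,suppress=True)
o=monitor.get_obs(); print(o['q'],o['eef_pos'],o['eef_rot'],o['wrist_force'],o['torque'],o['time_s'])
a=cam('scene');b=cam('top')
for n,c in (('scene',a),('top',b)):
    for t in ('key_grip','key_tip'): print(n,t,tip(c,n,t,1))
ia=cv2.resize(a['img'][240:360,250:410,::-1],(400,300),interpolation=cv2.INTER_CUBIC)
ib=cv2.resize(b['img'][210:330,310:470,::-1],(400,300),interpolation=cv2.INTER_CUBIC)
cv2.imwrite('pics/g1.png',np.hstack([ia,ib]))
E
```

```text
time_s: 5.72
eef_pos: [0.4588, -0.1303, 0.1323]
eef_rot: [0.001, 0.75, 0.662, -0.0]
wrist_force: [-1.6, -1.2, -2.0]
opening: 0.222
time_s: 6.1
eef_pos: [0.459, -0.1304, 0.132]
eef_rot: [0.001, 0.812, 0.583, 0.0]
wrist_force: [-0.7, -1.3, -0.1]
opening: 0.228
[-0.5259  0.0798  1.9376 -0.0006  1.1229 -0.2002] [ 0.459  -0.1304  0.132 ] [0.0007 0.8123 0.5832 0.    ] [-0.6605 -1.3322 -0.061 ] [-0.6257  0.0895 -0.0426] 6.1
scene key_grip [(array([ 0.4588, -0.1289,  0.1508]), 0.61)]
scene key_tip []
top key_grip []
top key_tip []
```

View pics/g1.png

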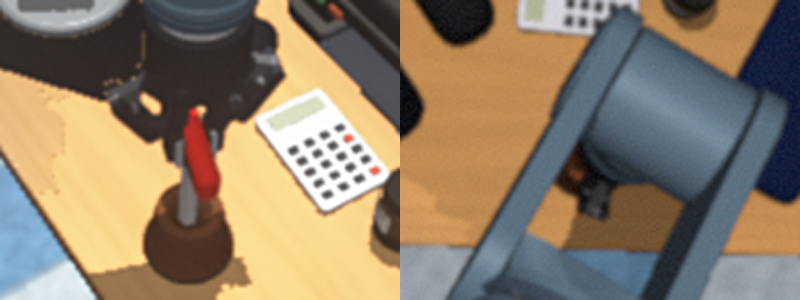

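```bash
python3 -m pendant '[[[-4,-11.5,0,0,10],[-4,-11.5,-1,0,10],[-3,-9.5,-2,0,10],[-3,-9.5,-2.5,0,10],[0,0,0,0,10]]]'; python3 -m pendant '[[[-3,-9,-4,0,10],[-3,-9,-4.5,0,10],[-1,-3,-2,0,10],[0,0,0,0,10]]]'
python3 - <<'E'
from h import *
np.set_printoptions(precision=4,suppress=True)
o=monitor.get_obs(); print(o['wrist_force'],o['torque'],o['time_s'])
a=cam('scene')
for t in ('key_grip','key_tip'): print(t,tip(a,'scene',t,1))
save(a,'g2.png',(250,230,410,350),5)
E
```

```text
time_s: 7.02
eef_pos: [0.4442, -0.172, 0.1254]
eef_rot: [-0.001, 0.813, 0.582, 0.0]
wrist_force: [0.9, 3.5, -0.4]
opening: 0.224
time_s: 7.52
eef_pos: [0.4376, -0.1931, 0.1152]
eef_rot: [-0.0, 0.813, 0.582, -0.0]
wrist_force: [-1.1, 3.0, 1.9]
opening: 0.223
[-1.1499  3.026   1.928 ] [0.8487 0.086  0.0432] 7.525
key_grip [(array([ 0.4401, -0.1877,  0.1373]), 0.78)]
key_tip [(array([ 0.4617, -0.134 ,  0.0534]), 0.42)]
```

View pics/g2.png

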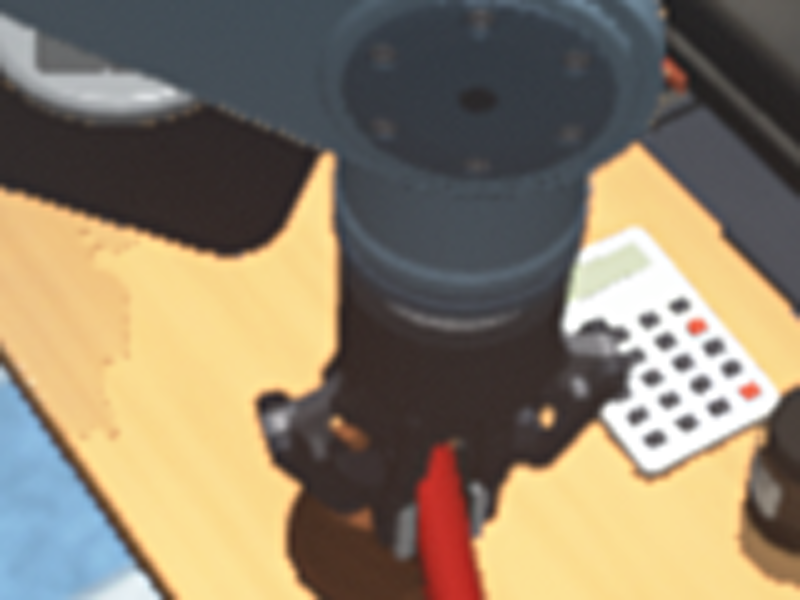

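```bash
python3 -m pendant '[[[-5,-15,25,0,10],[-5,-15,25,0,10],[11,45,30,0,10],[11,52,20,0,10],[12,55,15,0,10],[12,55,15,0,10],[12,55,12,0,10],[12,55,11,0,10]]]'; python3 -m pendant '[[[12,52,0,0,10],[0,0,0,0,10],[0,0,0,0,10]]]'
python3 - <<'E'
from h import *
np.set_printoptions(precision=4,suppress=True)
o=monitor.get_obs(); print(o['eef_pos'],o['wrist_force'],o['torque'],o['time_s'])
a=cam('scene');b=cam('top')
for n,c in (('scene',a),('top',b)):
    for t in ('key_grip','key_tip','socket_floor'): print(n,t,[(p,k,proj(c,p)) for p,k in tip(c,n,t,1)])
ia=cv2.resize(a['img'][110:230,190:350,::-1],(400,300),interpolation=cv2.INTER_CUBIC)
ib=cv2.resize(b['img'][170:290,160:320,::-1],(400,300),interpolation=cv2.INTER_CUBIC)
cv2.imwrite('pics/g3.png',np.hstack([ia,ib]))
E
```

```text
time_s: 8.68
eef_pos: [0.4983, 0.0954, 0.2688]
eef_rot: [0.001, 0.813, 0.582, 0.0]
wrist_force: [1.8, -0.6, -2.1]
opening: 0.226
time_s: 9.05
eef_pos: [0.5096, 0.1457, 0.2677]
eef_rot: [0.0, 0.813, 0.583, -0.001]
wrist_force: [-0.1, -0.7, -1.6]
opening: 0.225
[0.5096 0.1457 0.2677] [-0.0561 -0.6721 -1.6491] [-0.0115  0.0086  0.0078] 9.05
scene key_grip [(array([0.5125, 0.1512, 0.2894]), 0.75, array([271.5171, 152.5286]))]
scene key_tip [(array([0.532 , 0.205 , 0.1904]), 0.92, array([270.016 , 173.0159]))]
scene socket_floor [(array([0.553 , 0.2319, 0.141 ]), 0.61, array([273.3273, 179.979 ]))]
top key_grip []
top key_tip []
top socket_floor []
```

View pics/g3.png

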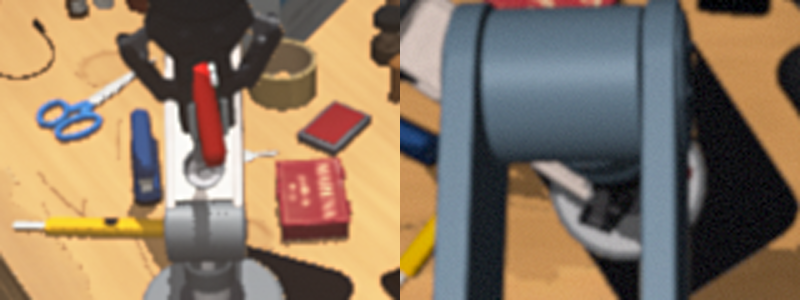

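Run:
```python
from h import *
np.set_printoptions(precision=1,suppress=True)
c=cam('scene'); im=c['img'].astype(int); b=(255,125,290,190)
s=im[b[1]:b[3],b[0]:b[2]]; w=(s[...,0]>1.8*np.maximum(s[...,1],s[...,2]))&(s[...,0]>80)
k,lab,st,ce=cv2.connectedComponentsWithStats(w.astype(np.uint8)); i=1+np.argmax(st[1:,4]); ys,xs=np.where(lab==i); print('red box x',xs.min()+b[0],xs.max()+b[0],'y',ys.min()+b[1],ys.max()+b[1],'ctr',xs.mean()+b[0],ys.mean()+b[1])
h=np.array([.319,.948,0]);z=np.array([0,0,1]);l=np.array([-.948,.319,0])
for g in (.0187,.022):
  G=np.array([.5096,.1457,.2677+g])
  for t in (25,29,33,37,41):
    r=np.radians(t);u=h*np.cos(r)+z*np.sin(r);n=-h*np.sin(r)+z*np.cos(r)
    P=np.array([proj(c,G+i*.048*u+j*.010*l+k*.014*n) for i in(-1,1) for j in (-1,1) for k in (-1,1)])
    print(g,t,'x',P[:,0].min(),P[:,0].max(),'y',P[:,1].min(),P[:,1].max(),'tip',proj(c,G-.114*n),'topend ctr',proj(c,G+.048*u+.014*n),'lowend',proj(c,G-.048*u+.014*n))
```

```text
red box x 267 279 y 134 175 ctr 272.75284090909093 155.4659090909091
0.0187 25 x 262.21114403303415 281.7844696397535 y 131.11582809379422 180.00289388102053 tip [270.5 179.7] topend ctr [267.  131.8] lowend [276.9 173.1]
0.0187 29 x 262.1343529537425 281.79883761456875 y 130.69969056437486 180.23134422715057 tip [269.8 176.6] topend ctr [267.2 131.4] lowend [276.9 174.2]
0.0187 33 x 262.08012748153556 281.78655968528597 y 130.39860529054613 180.34219323290802 tip [269.1 173.4] topend ctr [267.3 131.1] lowend [277.  175.3]
0.0187 37 x 262.0489420709215 281.7479777331831 y 130.21539386132093 180.3362367604359 tip [268.4 170.1] topend ctr [267.5 130.9] lowend [276.9 176.2]
0.0187 41 x 262.0411809232667 281.68357258846 y 130.15232360938563 180.21479887569865 tip [267.7 166.8] topend ctr [267.7 130.8] lowend [276.9 177. ]
0.022 25 x 262.0822403583113 281.70342010497023 y 129.74606390429253 178.76210653411596 tip [270.4 178.6] topend ctr [266.9 130.4] lowend [276.8 171.8]
0.022 29 x 262.0048275569603 281.7181029848791 y 129.32353868370075 178.99591451974666 tip [269.7 175.4] topend ctr [267. 130.] lowend [276.9 172.9]
0.022 33 x 261.95002073770644 281.7060738007877 y 129.0163613132846 179.11173584963925 tip [269.  172.2] topend ctr [267.2 129.7] lowend [276.9 174. ]
0.022 37 x 261.91829797418706 281.66767461594645 y 128.82739091767615 179.1103506999016 tip [268.3 169. ] topend ctr [267.4 129.5] lowend [276.8 174.9]
0.022 41 x 261.91004702737024 281.6033868402087 y 128.75893150249715 178.9930695946291 tip [267.6 165.6] topend ctr [267.6 129.5] lowend [276.8 175.8]
```

```bash
python3 -m pendant '[[[3.5,4.5,-8,0,10],[3,4.5,-8,0,10],[2.5,4,-7.5,0,10],[0,0,0,0,10]]]'; python3 -m pendant '[[[1,2,-3.5,0,10],[1,2,-3.5,0,10],[0,0,0,0,10]]]'
```

```text
time_s: 10.0
eef_pos: [0.5182, 0.1595, 0.2435]
eef_rot: [-0.001, 0.813, 0.582, -0.001]
wrist_force: [-0.1, -0.0, -1.2]
opening: 0.229
time_s: 10.38
eef_pos: [0.5206, 0.1632, 0.2375]
eef_rot: [-0.0, 0.813, 0.582, -0.0]
wrist_force: [-0.2, -0.4, -1.5]
opening: 0.224
```

```bash
python3 -m pendant '[[[1,1.5,-2.5,0,10],[1,1.5,-2.5,0,10],[0,0,0,0,10]]]'; python3 -m pendant '[[[1,1.5,-2.5,0,10],[0,0,0,0,10]]]'
python3 - <<'E'
from h import *
np.set_printoptions(precision=4,suppress=True)
o=monitor.get_obs(); print(o['wrist_force'],o['torque'])
a=cam('scene')
for t in ('key_tip','socket_floor'): print(t,tip(a,'scene',t,1))
save(a,'g4.png',(230,120,310,180),8)
E
```

```text
time_s: 10.75
eef_pos: [0.5226, 0.1662, 0.2325]
eef_rot: [-0.0, 0.813, 0.582, -0.0]
wrist_force: [-0.5, 0.1, -1.9]
opening: 0.224
time_s: 11.0
eef_pos: [0.5238, 0.1674, 0.2303]
eef_rot: [0.0, 0.813, 0.582, -0.0]
wrist_force: [-0.7, -1.0, -1.2]
opening: 0.228
[-0.6912 -1.008  -1.1667] [-0.3679  0.1031  0.0105]
key_tip [(array([0.5466, 0.2268, 0.1534]), 0.66)]
socket_floor [(array([0.5514, 0.2311, 0.1425]), 0.47)]
```

View pics/g4.png

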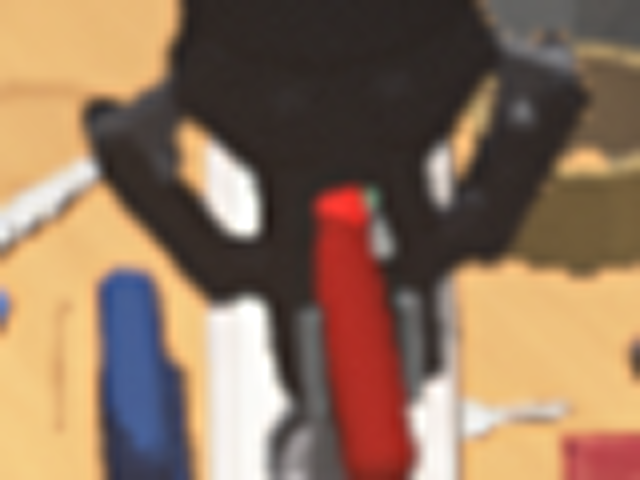

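```bash
cat > s.py <<'E'
from h import *
np.set_printoptions(precision=4,suppress=True)
o=monitor.get_obs(); print(o['eef_pos'],o['wrist_force'],o['torque'],o['time_s'])
E
python3 -m pendant '[[[0.5,1,-2,0,10],[0,0,0,0,10]]]'; python3 s.py;  python3 -m pendant '[[[0.5,1,-2,0,10],[0,0,0,0,10]]]'; python3 s.py
```

```text
time_s: 11.4
eef_pos: [0.5242, 0.1681, 0.2282]
eef_rot: [0.0, 0.813, 0.582, -0.0]
wrist_force: [-2.1, -4.0, 1.0]
opening: 0.227
[0.5242 0.1681 0.2282] [-2.0669 -3.9517  1.0291] [-1.0091  0.3069 -0.0569] 11.4
time_s: 11.65
eef_pos: [0.5246, 0.169, 0.2256]
eef_rot: [0.0, 0.813, 0.582, -0.001]
wrist_force: [0.5, -4.5, -2.7]
opening: 0.225
[0.5246 0.169  0.2256] [ 0.5279 -4.4915 -2.6859] [-1.3306  0.0527 -0.0561] 11.65
```

```bash
python3 -m pendant '[[[-1,-2.5,0,0,10],[0,0,0,0,10]]]'; python3 s.py;  python3 -m pendant '[[[0.5,1,-2,0,10],[0,0,0,0,10]]]'; python3 s.py
```

```text
time_s: 11.9
eef_pos: [0.5238, 0.1675, 0.2263]
eef_rot: [-0.0, 0.813, 0.582, 0.0]
wrist_force: [0.6, -1.1, -2.1]
opening: 0.231
[0.5238 0.1675 0.2263] [ 0.6091 -1.0678 -2.1102] [-0.2611 -0.0717 -0.0682] 11.9
time_s: 12.15
eef_pos: [0.5244, 0.1684, 0.2243]
eef_rot: [-0.0, 0.813, 0.582, 0.0]
wrist_force: [0.5, -0.3, -1.7]
opening: 0.224
[0.5244 0.1684 0.2243] [ 0.5269 -0.3464 -1.7028] [-0.2266 -0.1779 -0.0369] 12.15
```

```bash
python3 -m pendant '[[[0.5,1,-2,0,10],[0,0,0,0,10]]]'; python3 s.py;  python3 -m pendant '[[[0.5,1,-2,0,10],[0,0,0,0,10]]]'; python3 s.py
```

```text
time_s: 12.4
eef_pos: [0.5249, 0.1694, 0.2222]
eef_rot: [-0.0, 0.813, 0.582, 0.0]
wrist_force: [1.1, -1.1, -2.3]
opening: 0.229
[0.5249 0.1694 0.2222] [ 1.0788 -1.1128 -2.3188] [-0.1296 -0.2681 -0.0981] 12.4
time_s: 12.65
eef_pos: [0.5254, 0.1703, 0.2203]
eef_rot: [-0.0, 0.813, 0.582, 0.0]
wrist_force: [0.6, 0.7, -1.9]
opening: 0.225
[0.5254 0.1703 0.2203] [ 0.6308  0.6688 -1.9077] [-0.0295 -0.358  -0.1129] 12.65
```

```bash
python3 -m pendant '[[[0.5,1,-2,0,10],[0,0,0,0,10]]]'; python3 s.py;  python3 -m pendant '[[[0.5,1,-2,0,10],[0,0,0,0,10]]]'; python3 s.py
```

```text
time_s: 12.9
eef_pos: [0.526, 0.1713, 0.2184]
eef_rot: [0.0, 0.813, 0.582, 0.0]
wrist_force: [2.1, -0.3, -0.2]
opening: 0.227
[0.526  0.1713 0.2184] [ 2.0983 -0.2965 -0.2013] [-0.0466 -0.3994 -0.0994] 12.9
time_s: 13.15
eef_pos: [0.5264, 0.1718, 0.2173]
eef_rot: [0.0, 0.813, 0.582, 0.0]
wrist_force: [-1.2, -3.0, 6.2]
opening: 0.229
[0.5264 0.1718 0.2173] [-1.2426 -2.9654  6.2058] [-0.4343  0.2349  0.0459] 13.15
```

```bash
python3 -m pendant '[[[-4.5,2.5,0.5,0,10],[0,0,0,0,10]]]'; python3 s.py;  python3 -m pendant '[[[-4.5,2.5,0,0,10],[0,0,0,0,10]]]'; python3 s.py
python3 - <<'E'
from h import *
a=cam('scene')
save(a,'g5.png',(240,120,310,190),8)
E
```

```text
time_s: 13.4
eef_pos: [0.5241, 0.1732, 0.218]
eef_rot: [0.003, 0.813, 0.582, 0.002]
wrist_force: [6.8, -4.9, 1.0]
opening: 0.223
[0.5241 0.1732 0.218 ] [ 6.7669 -4.8606  1.0108] [-1.3082 -1.5905 -0.506 ] 13.4
time_s: 13.65
eef_pos: [0.5214, 0.1747, 0.2185]
eef_rot: [0.005, 0.814, 0.581, 0.003]
wrist_force: [10.1, -8.9, -0.9]
opening: 0.226
[0.5214 0.1747 0.2185] [10.0542 -8.9287 -0.8612] [-2.1023 -2.8239 -0.7917] 13.65
```

View pics/g5.png

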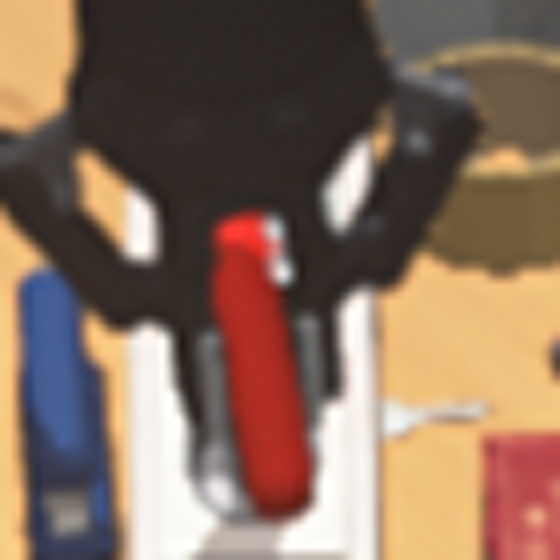

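```bash
python3 -m pendant '[[[0,0,0,0,30],[0,0,0,0,30]]]'
python3 - <<'E'
from h import *
np.set_printoptions(precision=4,suppress=True)
o=monitor.get_obs(); print(o['eef_pos'],o['wrist_force'],o['torque'],o['time_s'])
a=cam('scene')
for t in ('key_grip','key_tip'): print(t,tip(a,'scene',t,1))
im=a['img'].astype(int); b=(255,125,290,195)
s=im[b[1]:b[3],b[0]:b[2]]; w=(s[...,0]>1.8*np.maximum(s[...,1],s[...,2]))&(s[...,0]>80)
k,lab,st,ce=cv2.connectedComponentsWithStats(w.astype(np.uint8)); i=1+np.argmax(st[1:,4]); ys,xs=np.where(lab==i); print('red box x',xs.min()+b[0],xs.max()+b[0],'y',ys.min()+b[1],ys.max()+b[1],'ctr',xs.mean()+b[0],ys.mean()+b[1])
P=np.c_[xs,ys];ev,E=np.linalg.eigh(np.cov(P.T));print('dir',E[:,1])
F=np.array([.547,.233,.141]);az=np.radians(58.8);t=np.radians(33)
h=np.array([np.cos(az),np.sin(az),0]);z=np.array([0,0,1]);u=h*np.cos(t)+z*np.sin(t);n=-h*np.sin(t)+z*np.cos(t);l=np.cross(n,u)
for d in (0,.006,.012):
  for ph in (5,15,25):
    p=np.radians(ph); x=u*np.cos(p)+l*np.sin(p); y=np.cross(n,x); G=F+(.114+d)*n
    A=proj(a,G+.048*x+.014*n);B=proj(a,G-.048*x+.014*n); v=(B-A)/np.linalg.norm(B-A); print(d,ph,'ends',A.round(1),B.round(1),'dir',v.round(3))
save(a,'g6.png',(240,120,310,190),8)
E
```

```text
time_s: 13.95
eef_pos: [0.5165, 0.1774, 0.2163]
eef_rot: [-0.001, 0.813, 0.582, -0.001]
wrist_force: [-0.3, 0.7, 0.9]
opening: 0.35
[0.5165 0.1774 0.2163] [-0.3206  0.7019  0.8782] [-0.0259  0.0398  0.0255] 13.95
key_grip [(array([0.5122, 0.1657, 0.2283]), 0.58)]
key_tip []
red box x 262 278 y 151 193 ctr 269.65982404692085 172.25513196480938
dir [0.2498 0.9683]
0 5 ends [264.7 142.3] [269.4 184.4] dir [0.111 0.994]
0 15 ends [260.9 143. ] [273.2 183.6] dir [0.289 0.957]
0 25 ends [257.3 144.3] [276.8 182.2] dir [0.457 0.89 ]
0.006 5 ends [264.4 141.2] [269.2 183.5] dir [0.111 0.994]
0.006 15 ends [260.6 141.9] [273.  182.8] dir [0.289 0.957]
0.006 25 ends [257.  143.2] [276.7 181.4] dir [0.457 0.889]
0.012 5 ends [264.2 140.1] [269.  182.7] dir [0.111 0.994]
0.012 15 ends [260.4 140.8] [272.8 182. ] dir [0.289 0.957]
0.012 25 ends [256.8 142.2] [276.5 180.6] dir [0.457 0.889]
```

View pics/g6.png

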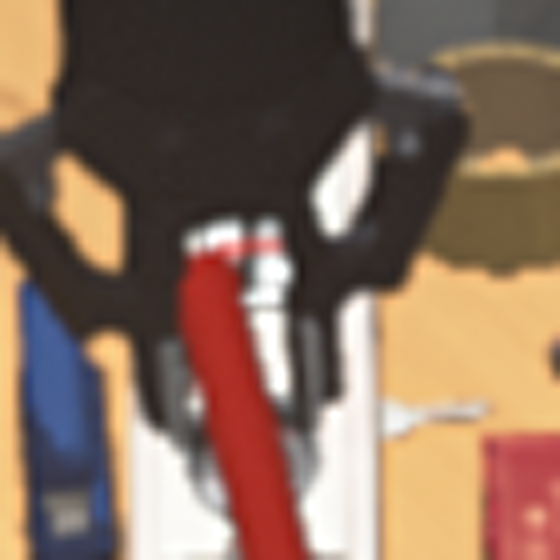

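```bash
python3 -m pendant '[[[0,0,7,0,30],[0,0,7,0,30],[0,0,0,0,10],[0,0,0,0,10],[0,0,0,0,10]]]'; python3 s.py; python3 -m pendant '[[[1,4,2.5,0,10],[1,4,2.5,0,10],[0,0,0,0,10]]]'; python3 s.py
```

```text
time_s: 14.72
eef_pos: [0.5189, 0.1764, 0.2324]
eef_rot: [0.002, 0.813, 0.582, 0.002]
wrist_force: [1.7, -4.4, 6.1]
opening: 0.224
[0.5189 0.1764 0.2324] [ 1.6945 -4.3902  6.1138] [-0.7434 -0.7475 -0.2804] 14.725
time_s: 15.1
eef_pos: [0.5209, 0.1831, 0.236]
eef_rot: [0.003, 0.813, 0.582, 0.0]
wrist_force: [5.6, -7.4, 0.1]
opening: 0.229
[0.5209 0.1831 0.236 ] [ 5.6384 -7.361   0.1089] [-1.9728 -1.3886 -0.3939] 15.1
```

```bash
python3 -m pendant '[[[0.5,1.5,-2.5,0,10],[0.5,1.5,-2.5,0,10],[0,0,0,0,10]]]'; python3 s.py; python3 -m pendant '[[[0.5,1.5,-2.5,0,10],[0.5,1.5,-2.5,0,10],[0,0,0,0,10]]]'; python3 s.py
```

```text
time_s: 15.48
eef_pos: [0.5239, 0.1843, 0.2358]
eef_rot: [0.006, 0.814, 0.581, 0.002]
wrist_force: [-0.7, -15.7, 22.2]
opening: 0.227
[0.5239 0.1843 0.2358] [ -0.7296 -15.6861  22.1503] [-3.2578 -0.3601 -0.3608] 15.475
time_s: 15.85
eef_pos: [0.5278, 0.1861, 0.236]
eef_rot: [0.009, 0.814, 0.581, 0.005]
wrist_force: [-4.4, -23.1, 42.3]
opening: 0.225
[0.5278 0.1861 0.236 ] [ -4.4439 -23.1013  42.3421] [-4.2682  0.1589 -0.4049] 15.85
```

```bash
python3 -m pendant '[[[-3,-4,6,0,10],[-2,-2,4,0,50],[0,0,0,0,50],[0,0,20,0,50],[0,0,40,0,50],[-5,-30,40,0,50],[-10,-50,10,0,50],[-10,-55,0,0,50]]]'
python3 - <<'E'
from h import *
np.set_printoptions(precision=4,suppress=True)
o=monitor.get_obs(); print(o['eef_pos'],o['wrist_force'],o['torque'],o['time_s'])
a=cam('scene');b=cam('top')
for n,c in (('scene',a),('top',b)):
    for t in ('key_grip','key_tip','gauge_pointer'): print(n,t,[(p,k,proj(c,p)) for p,k in tip(c,n,t,1)])
F=np.array([.547,.233,.141]);az=np.radians(58.8)
h=np.array([np.cos(az),np.sin(az),0]);z=np.array([0,0,1])
ov=a['img'][...,::-1].copy(); ov=cv2.resize(ov[110:210,220:330],None,fx=7,fy=6,interpolation=cv2.INTER_CUBIC)
for lean,d,col in ((33,0,(0,255,0)),(38,0,(255,255,0)),(38,.008,(255,0,255))):
    t=np.radians(lean);p=np.radians(13);u=h*np.cos(t)+z*np.sin(t);n=-h*np.sin(t)+z*np.cos(t);l=np.cross(n,u);x=u*np.cos(p)+l*np.sin(p)
    n0=-h*np.sin(np.radians(33))+z*np.cos(np.radians(33))
    G=F+d*n0+.114*n; print(lean,d,G)
    pts=[tuple(((proj(a,q)-[220,110])*[7,6]).astype(int)) for q in (G+.048*x+.014*n,G-.048*x+.014*n,G,F)]
    cv2.line(ov,pts[0],pts[1],col,1); cv2.circle(ov,pts[2],3,col,1)
cv2.imwrite('pics/g7.png',ov)
save(b,'t7.png',(160,170,320,290),5)
E
```

```text
time_s: 16.85
eef_pos: [0.4909, 0.0498, 0.3462]
eef_rot: [-0.0, 0.812, 0.583, 0.0]
wrist_force: [1.1, -1.7, -0.2]
opening: 0.585
[0.4909 0.0498 0.3462] [ 1.1377 -1.68   -0.1935] [-0.0327 -0.0653 -0.0428] 16.85
scene key_grip [(array([0.5086, 0.1685, 0.2301]), 0.75, array([267.8027, 171.3617]))]
scene key_tip []
scene gauge_pointer [(array([0.5519, 0.2376, 0.1432]), 0.62, array([271.7157, 178.2213]))]
top key_grip [(array([0.5106, 0.1695, 0.2293]), 0.8, array([247.4703, 235.1052]))]
top key_tip [(array([0.547 , 0.2322, 0.1447]), 0.78, array([224.5892, 222.6844]))]
top gauge_pointer []
33 0 [0.5148 0.1799 0.2366]
38 0 [0.5106 0.173  0.2308]
38 0.008 [0.5084 0.1692 0.2375]
```

View pics/g7.png

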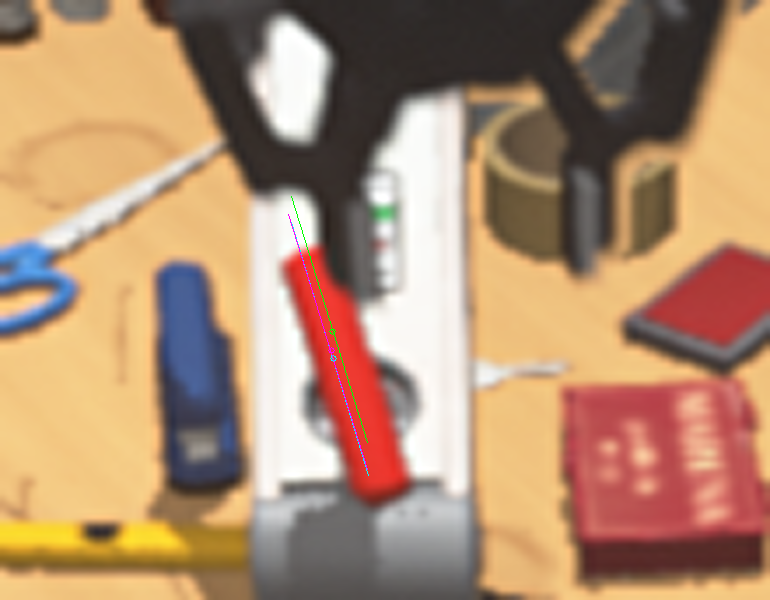

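```bash
python3 -m pendant '[[[-10,-50,10,0,50],[-10,-50,0,0,50],[0,0,0,0,50]]]'
cat > fit.py <<'E'
from h import *
from scipy.optimize import least_squares
np.set_printoptions(precision=4,suppress=True)
az=np.radians(58.8);h=np.array([np.cos(az),np.sin(az),0]);z=np.array([0,0,1]);t0=np.radians(33)
n0=-h*np.sin(t0)+z*np.cos(t0);u0=h*np.cos(t0)+z*np.sin(t0);l0=np.cross(n0,u0); B=np.c_[u0,l0,n0]
def redmask(c,ctr,r=34):
    im=c['img'].astype(int); w=(im[...,0]>1.9*np.maximum(im[...,1],im[...,2]))&(im[...,0]>75)
    k,lab,st,ce=cv2.connectedComponentsWithStats(w.astype(np.uint8))
    best=min([i for i in range(1,k) if st[i,4]>150],key=lambda i:np.hypot(*(ce[i]-ctr)))
    return (lab==best).astype(np.uint8)
def mom(m):
    M=cv2.moments(m) if m.ndim==3 else cv2.moments(m,True)
    A=M['m00']; return np.array([M['m10']/A,M['m01']/A,M['mu20']/A,M['mu11']/A,M['mu02']/A]),A
def key(p):
    Rr=B@R.from_euler('XYZ',[p[3],p[4],p[5]]).as_matrix()
    return p[:3],Rr
def model(c,p):
    G,Rr=key(p); P=np.array([proj(c,G+Rr@np.array([i*.048,j*.010,k*.014])) for i in(-1,1) for j in(-1,1) for k in(-1,1)])
    return mom(cv2.convexHull(P.astype(np.float32)))[0]
def fit(cs,ms,p0):
    W=np.array([1,1,.03,.03,.03])*4
    f=lambda p: np.concatenate([W*(model(c,p)-m) for c,m in zip(cs,ms)]+[[p[3]*5, (p[4])*5]])
    return least_squares(f,p0,x_scale=[.01]*3+[.1]*3,diff_step=1e-4)
if __name__=='__main__':
    a=cam('scene');b=cam('top'); ms=[]
    for c,ct in ((a,(269,172)),(b,(247,235))):
        m=redmask(c,ct); mm,A=mom(m); ms.append(mm); print('blob',mm,A)
    r=fit([a,b],ms,np.array([.51,.17,.23,0,-.1,.22])); p=r.x; G,Rr=key(p)
    M,e=tri(a,(271.6,176.6),b,(229.0,225.5)); Gr,e2=tri(a,(270.63,145.05),b,(199.17,205.13))
    kz=Rr[:,2]; print('G',G,'euler',np.degrees(p[3:]),'cost',r.cost,'tip',G-.114*kz)
    print('lean from n0',np.degrees(np.arccos(kz@n0)),'G height over mouth',(G-M)@n0*1e3,'over green',(G-Gr)@n0*1e3,'tip rel mouth: u,l,n',B.T@(G-.114*kz-M)*1e3)
    cv2.imwrite('pics/t8.png',np.hstack([cv2.resize(a['img'][130:220,215:335,::-1],(400,300),interpolation=cv2.INTER_CUBIC),cv2.resize(b['img'][180:270,170:290,::-1],(400,300),interpolation=cv2.INTER_CUBIC)]))
E
python3 fit.py
```

```text
time_s: 17.62
eef_pos: [0.4711, -0.0514, 0.3556]
eef_rot: [-0.0, 0.814, 0.581, -0.0]
wrist_force: [0.3, -0.2, -0.4]
opening: 0.586
blob [269.2577 172.0784  14.6787  33.3579 133.2656] 357.0
blob [248.0729 236.2918 142.1994  46.2822  23.656 ] 425.0
G [0.5093 0.1662 0.2288] euler [  0.     -22.0008  13.7198] cost 14.276684515904495 tip [0.5577 0.2461 0.1634]
lean from n0 22.0008266882382 G height over mouth 84.11419888810465 over green 82.71848197883958 tip rel mouth: u,l,n [ 26.1547  -0.66   -21.5841]
```

View pics/t8.png

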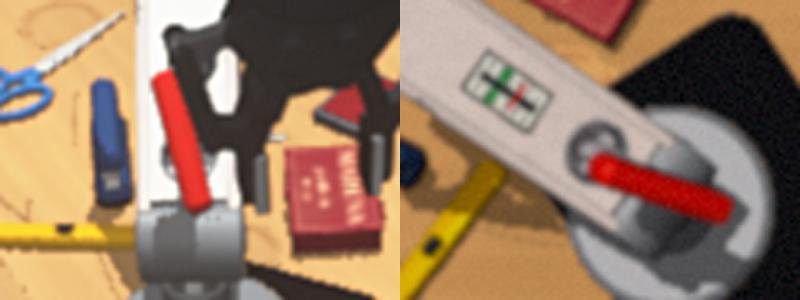

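```bash
python3 -m pendant '[[[7,48,-15,0,0],[7,48,-15,0,0],[7,48,-15,0,0],[7,43,-10,0,0],[0,0,-20,0,0],[0,0,-20,0,0],[0,0,-10,0,0],[0,0,0,0,0]]]'; python3 s.py;  python3 -m pendant '[[[0,0,-5,0,0],[1.5,2.5,-3,0,0],[0,0,0,0,0]]]'; python3 s.py
```

```text
time_s: 18.73
eef_pos: [0.4986, 0.1381, 0.2502]
eef_rot: [-0.001, 0.813, 0.583, -0.001]
wrist_force: [0.0, -0.2, 0.4]
opening: -0.001
[0.4986 0.1381 0.2502] [ 0.044  -0.1745  0.377 ] [-0.0023  0.0588 -0.0249] 18.725
time_s: 19.1
eef_pos: [0.5009, 0.1397, 0.2429]
eef_rot: [0.0, 0.813, 0.582, 0.0]
wrist_force: [0.5, 0.8, -0.6]
opening: -0.0
[0.5009 0.1397 0.2429] [ 0.5018  0.7766 -0.5736] [ 0.0216 -0.0117 -0.0317] 19.1
```

```bash
python3 -m pendant '[[[2,4,-1,0,0],[2,4,-1,0,0],[0,0,0,0,0]]]'; python3 s.py;  python3 -m pendant '[[[2,4,-1,0,0],[2,4,-1,0,0],[0,0,0,0,0]]]'; python3 s.py
```

```text
time_s: 19.48
eef_pos: [0.5049, 0.1479, 0.2407]
eef_rot: [-0.0, 0.813, 0.582, -0.0]
wrist_force: [0.2, 0.7, 0.1]
opening: -0.003
[0.5049 0.1479 0.2407] [0.1818 0.7193 0.1347] [ 0.0016 -0.0387  0.0339] 19.475
time_s: 19.85
eef_pos: [0.5098, 0.1541, 0.2409]
eef_rot: [0.002, 0.813, 0.582, -0.0]
wrist_force: [-4.7, -8.1, 10.4]
opening: -0.004
[0.5098 0.1541 0.2409] [-4.6579 -8.0636 10.4457] [-1.2876  0.5982 -0.0507] 19.85
```

```bash
python3 -m pendant '[[[2,3.5,0,0,0],[2,3.5,0,0,0],[0,0,0,0,0]]]'; python3 s.py;  python3 -m pendant '[[[2,3.5,0,0,0],[2,3.5,0,0,0],[0,0,0,0,0]]]'; python3 s.py
```

```text
time_s: 20.23
eef_pos: [0.5156, 0.1586, 0.2446]
eef_rot: [0.005, 0.813, 0.582, 0.001]
wrist_force: [-8.3, -18.3, 27.5]
opening: -0.002
[0.5156 0.1586 0.2446] [ -8.3066 -18.2679  27.4707] [-3.0075  1.221  -0.039 ] 20.225
time_s: 20.6
eef_pos: [0.5217, 0.1639, 0.2487]
eef_rot: [0.009, 0.814, 0.581, 0.002]
wrist_force: [-11.4, -26.8, 45.1]
opening: -0.0
[0.5217 0.1639 0.2487] [-11.3929 -26.7775  45.1243] [-4.2327  1.76   -0.0936] 20.6
```

```bash
python3 -m pendant '[[[-6,-10,3,0,0],[-6,-12,8,0,0],[0,-30,20,0,0],[0,-50,30,0,0],[-15,-50,20,0,0],[-10,-55,0,0,0],[0,-20,0,0,0],[0,0,0,0,0]]]'; python3 fit.py
python3 - <<'E'
from h import *
np.set_printoptions(precision=4,suppress=True)
for n in ('scene','top'):
    c=cam(n)
    for t in ('key_grip','key_tip'): print(n,t,tip(c,n,t,1))
E
```

```text
time_s: 21.6
eef_pos: [0.4793, -0.0585, 0.3194]
eef_rot: [-0.0, 0.814, 0.581, -0.0]
wrist_force: [-1.2, 0.0, 0.1]
opening: -0.0
blob [268.8618 172.9706  16.8368  38.1253 132.6638] 340.0
blob [248.3232 236.9977 141.0478  43.2092  21.8946] 427.0
G [0.5081 0.1659 0.2271] euler [  0.     -22.0605  14.747 ] cost 12.862902285991956 tip [0.5565 0.2458 0.1618]
lean from n0 22.060467326029542 G height over mouth 83.18395713478665 over green 81.78824022552158 tip rel mouth: u,l,n [ 24.5849   0.2276 -22.4699]
scene key_grip [(array([0.5102, 0.1698, 0.2291]), 0.9)]
scene key_tip [(array([ 0.4579, -0.1299,  0.0104]), 0.66)]
top key_grip [(array([0.5093, 0.1683, 0.2256]), 0.88)]
top key_tip [(array([0.5465, 0.2356, 0.1417]), 0.95)]
```

Run:
```python
from fit import *
a=cam('scene');b=cam('top')
def rep(a,b,pa,pb,ref=None):
    ms=[mom(redmask(c,p))[0][:2] for c,p in ((a,pa),(b,pb))]; X,e=tri(a,ms[0],b,ms[1]); return ms,X,e
now=rep(a,b,(269,173),(248,237)); print('now',now)
a0=dict(a,img=cv2.imread('pics/scene0.png')[...,::-1]);b0=dict(b,img=cv2.imread('pics/top0.png')[...,::-1])
print('init',rep(a0,b0,(326,304),(389,269)))
M,e=tri(a,(271.6,176.6),b,(229.0,225.5)); print('now over mouth u,l,n',B.T@(now[1]-M)*1e3)
# expected blob offset: render top-face weighting: predicted blob from convex hull model centroid for lean dl and depth d, at M-based floor
F=M-.032*n0
for dl in (0,5,9):
  for d in (0,.004):
    p=np.r_[0,0,0,0,-np.radians(dl),np.radians(14)]; Rr=key(p)[1]; p[:3]=F+d*n0+.010*n0+.104*Rr[:,2]
    print(dl,d,'G',p[:3],'px',model(a,p)[:2],model(b,p)[:2])
avg=np.load('avg.npy'); 
for t in ('stand_mouth',): print(tip(b,'top',t,1),tip(a,'scene',t,1))
```

```text
now ([array([268.8618, 172.9706]), array([248.3232, 236.9953])], array([0.5086, 0.1675, 0.2259]), np.float64(0.002964599366330143))
init ([array([326.0718, 304.1689]), array([390.5721, 270.3266])], array([ 0.4568, -0.1307,  0.125 ]), np.float64(0.003804329852177376))
now over mouth u,l,n [-17.4519   0.5671  81.2878]
0 0 G [0.5165 0.1794 0.236 ] px [268.2964 165.209 ] [241.7747 231.5462]
0 0.004 G [0.5154 0.1775 0.2394] px [268.162 164.604] [242.4397 231.9072]
5 0 G [0.5127 0.1731 0.2307] px [268.2641 169.1096] [245.1088 233.8459]
5 0.004 G [0.5115 0.1712 0.2341] px [268.1294 168.5195] [245.7815 234.2128]
9 0 G [0.5098 0.1683 0.2261] px [268.2945 172.3008] [247.6519 235.6129]
9 0.004 G [0.5087 0.1665 0.2294] px [268.1591 171.7235] [248.33   235.9841]
[(array([ 0.4606, -0.1335,  0.0503]), 0.81)] [(array([ 0.462 , -0.134 ,  0.0568]), 0.78)]
```

```bash
python3 -m pendant '[[[6,50,-15,0,0],[6,50,-20,0,0],[6,53,-20,0,0],[7,53,-23,0,0],[2,4,-1,0,0],[2,4,-1,0,0],[2,3.5,-1,0,0],[0,0,0,0,0]]]'; python3 s.py
```

```text
time_s: 23.2
eef_pos: [0.5127, 0.1569, 0.2432]
eef_rot: [0.004, 0.813, 0.582, 0.0]
wrist_force: [-5.9, -14.1, 20.7]
opening: 0.0
[0.5127 0.1569 0.2432] [ -5.9285 -14.1455  20.6741] [-2.4183  1.0632 -0.0486] 23.2
```

```bash
python3 -m pendant '[[[-2,-3.5,-1,0,0],[-2,-3.5,-1,0,0],[2,3.5,-0.5,0,0],[2,3.5,0,0,0],[-2,-3.5,-1,0,0],[-2,-3.5,-1,0,0],[0,0,0,0,0]]]'; python3 s.py; python3 -m pendant '[[[1,2,1,0,0],[1,2,1,0,0],[1,1,0,0,0],[0,0,0,0,0],[-6,-10,3,0,0],[-6,-12,8,0,0]]]'; python3 s.py;  python3 -m pendant '[[[0,-30,20,0,0],[0,-50,25,0,0],[-15,-50,20,0,0],[-10,-55,0,0,0],[0,0,0,0,0]]]'
python3 - <<'E'
from fit import *
a=cam('scene');b=cam('top')
ms=[mom(redmask(c,p))[0][:2] for c,p in ((a,(269,173)),(b,(248,237)))]; X,e=tri(a,ms[0],b,ms[1]); print(ms,X,e)
for n,c in (('scene',a),('top',b)):
    for t in ('key_grip','key_tip'): print(n,t,tip(c,n,t,1))
E
```

```text
time_s: 24.08
eef_pos: [0.5084, 0.1505, 0.2377]
eef_rot: [0.003, 0.813, 0.582, 0.001]
wrist_force: [-5.1, -10.7, 16.5]
opening: 0.002
[0.5084 0.1505 0.2377] [ -5.096  -10.7181  16.532 ] [-1.6894  0.6073 -0.0343] 24.075
time_s: 24.82
eef_pos: [0.497, 0.1358, 0.2469]
eef_rot: [-0.001, 0.813, 0.582, -0.001]
wrist_force: [-0.6, -0.7, -0.4]
opening: -0.002
[0.497  0.1358 0.2469] [-0.5555 -0.6502 -0.3661] [ 0.0056  0.0101 -0.0176] 24.825
time_s: 25.45
eef_pos: [0.4719, -0.0522, 0.3124]
eef_rot: [0.0, 0.815, 0.58, -0.0]
wrist_force: [0.3, -0.6, 0.2]
opening: 0.002
[array([269.6765, 171.3431]), array([248.    , 235.2277])] [0.5116 0.168  0.2289] 0.0023898264797190933
scene key_grip [(array([0.5134, 0.1658, 0.2314]), 0.69)]
scene key_tip []
top key_grip [(array([0.5133, 0.1679, 0.2275]), 0.67)]
top key_tip [(array([0.5448, 0.2332, 0.1431]), 0.93)]
```

```bash
cat > path.py <<'E'
from fit import *
Gl=np.array([.511,.168,.229]);Gs=np.array([.5155,.1795,.236])
def wp(b,gap=0,r=.036):
    w=np.clip((-b-20)/60,0,1); G=Gl*(1-w)+Gs*w; p=np.radians(b)
    e=-(np.cos(p)*u0+np.sin(p)*l0); y=np.cos(p)*l0-np.sin(p)*u0
    yh=y*[1,1,0]; q=np.linalg.norm(yh); yh/=q; ang=np.degrees(np.arctan2(yh[1],yh[0]))
    s=.011*abs(np.cos(np.radians(ang-71.4)))+.0145*abs(np.cos(np.radians(ang+18.6)))
    C=G+r*e; P=C-(.010/q*1.0+s+gap)*yh; P[2]=C[2]-.004; return P
prev=np.array([.4719,-.0522,.3124])
for b,g in ((14,.03),(14,.006),(6,0),(-4,0),(-14,0),(-24,0),(-34,0),(-44,0),(-54,0),(-64,0),(-74,0),(-84,0),(-94,0),(-104,0)):
    P=wp(b,g); print(b,P,((P-prev)*1e3).round(1)); prev=P
E
python3 path.py
```

```text
14 [0.5549 0.1203 0.206 ] [  83.   172.5 -106.4]
14 [0.5323 0.1282 0.206 ] [-22.6   8.    0. ]
6 [0.5219 0.129  0.2055] [-10.4   0.7  -0.5]
-4 [0.5155 0.1282 0.2054] [-6.4 -0.7 -0.1]
-14 [0.5087 0.1285 0.206 ] [-6.7  0.2  0.5]
-24 [0.5021 0.1305 0.2076] [-6.6  2.   1.6]
-34 [0.4959 0.1347 0.2104] [-6.2  4.3  2.8]
-44 [0.4898 0.1402 0.2137] [-6.1  5.5  3.3]
-54 [0.4841 0.1471 0.2174] [-5.7  6.9  3.7]
-64 [0.4793 0.1555 0.2215] [-4.8  8.4  4.1]
-74 [0.476  0.1655 0.2259] [-3.3  9.9  4.4]
-84 [0.4734 0.1732 0.23  ] [-2.6  7.8  4.1]
-94 [0.4702 0.1783 0.2334] [-3.2  5.   3.4]
-104 [0.4683 0.1847 0.2367] [-1.8  6.5  3.4]
```

```bash
python3 -m pendant '[[[21,43,-13,0,0],[21,43,-13,0,0],[21,43,-13,0,0],[20,43,-13,0,0],[0,0,-30,0,0],[0,0,-29,0,0],[-12,4,0,0,0],[-11,4,0,0,0]]]'; python3 s.py;  python3 -m pendant '[[[-5,0.5,0,0,0],[-5,0,0,0,0],[-6.5,-0.5,0,0,0],[-6.5,0,0.5,0,0],[0,0,0,0,0]]]'; python3 s.py
```

```text
time_s: 26.75
eef_pos: [0.5321, 0.1321, 0.2022]
eef_rot: [0.0, 0.813, 0.583, 0.0]
wrist_force: [1.3, -0.7, -0.1]
opening: 0.001
[0.5321 0.1321 0.2022] [ 1.2772 -0.7396 -0.1358] [-0.0423 -0.039  -0.0495] 26.75
time_s: 27.38
eef_pos: [0.5096, 0.1309, 0.2021]
eef_rot: [0.0, 0.813, 0.582, 0.0]
wrist_force: [0.6, -1.1, 1.0]
opening: 0.002
[0.5096 0.1309 0.2021] [ 0.5553 -1.0643  1.0002] [-0.152  -0.1173  0.0129] 27.375
```

```bash
python3 -m pendant '[[[-6.5,2,1.5,0,0],[-6,4,3,0,0],[-6,5.5,3.5,0,0],[-6,7,3.5,0,0],[0,0,0,0,0]]]'
python3 - <<'E'
from fit import *
o=monitor.get_obs(); print(o['eef_pos'],o['wrist_force'],o['torque'],o['time_s'])
a=cam('scene');b=cam('top')
for n,c in (('scene',a),('top',b)):
    for t in ('key_grip','key_tip','gauge_pointer'): print(n,t,[(p,k,proj(c,p)) for p,k in tip(c,n,t,1)])
cv2.imwrite('pics/t9.png',np.hstack([cv2.resize(a['img'][130:220,215:335,::-1],(400,300),interpolation=cv2.INTER_CUBIC),cv2.resize(b['img'][180:270,170:290,::-1],(400,300),interpolation=cv2.INTER_CUBIC)]))
E
```

```text
time_s: 28.0
eef_pos: [0.4847, 0.1502, 0.2137]
eef_rot: [0.0, 0.813, 0.583, -0.0]
wrist_force: [0.3, -1.5, -0.7]
opening: -0.002
[0.4847 0.1502 0.2137] [ 0.3105 -1.4546 -0.7375] [-0.1765 -0.0995  0.0503] 28.0
scene key_grip [(array([0.4977, 0.1882, 0.2339]), 0.7, array([258.9322, 166.9619]))]
scene key_tip [(array([0.5535, 0.2272, 0.1418]), 0.49, array([274.457 , 180.6998]))]
scene gauge_pointer []
top key_grip []
top key_tip []
top gauge_pointer []
```

View pics/t9.png

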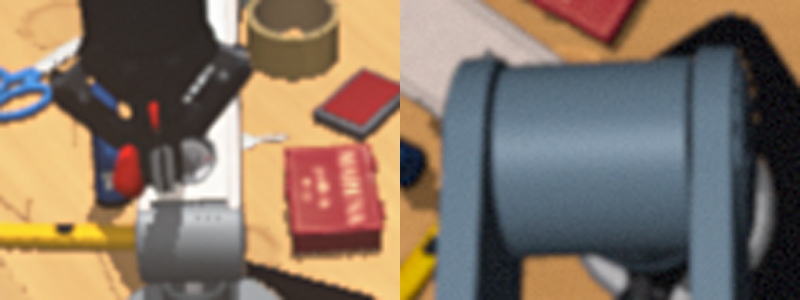

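```bash
python3 -m pendant '[[[5,-7,-2,0,0],[5,-12,0,0,0],[0,-20,30,0,0],[0,-45,40,0,0],[-5,-55,20,0,0],[-5,-55,0,0,0],[0,0,0,0,0]]]'
cat > look.py <<'E'
from fit import *
import sys
o=monitor.get_obs(); print(o['eef_pos'],o['time_s'])
a=cam('scene');b=cam('top')
M,_=tri(a,(271.6,176.6),b,(229.0,225.5)); F=M-.032*n0
for n,c in (('scene',a),('top',b)):
    for t in ('key_grip','key_tip','gauge_pointer'): print(n,t,[(p,k,(B.T@(p-F)*1e3).round(1)) for p,k in tip(c,n,t,1)])
ms=[]
for c,n in ((a,'s'),(b,'t')):
    pc=proj(c,F+.114*n0-.012*u0)
    try:
        m=redmask(c,pc); mm,A=mom(m); ms.append(mm[:2]); an=.5*np.arctan2(2*mm[3],mm[2]-mm[4]); v=[np.cos(an),np.sin(an)]
        o_,d1=ray(c,mm[:2]+10*np.array(v)); o_,d2=ray(c,mm[:2]-10*np.array(v)); G=F+.11*n0
        q=[o_+d*((G-o_)@n0)/(d@n0) for d in (d1,d2)]; w=B.T@(q[0]-q[1]); print(n,mm[:2],A,'phase mod180',np.degrees(np.arctan2(w[1],w[0])))
    except Exception as e: print(n,e)
if len(ms)==2:
    X,e=tri(a,ms[0],b,ms[1]); print('G',X,e,'rel F u,l,n',(B.T@(X-F)*1e3).round(1))
# pointer: red on gauge, projected on link face
for c,n in ((a,'s'),(b,'t')):
    im=c['img'].astype(float); out=[]
    for nm,wt in (('green',im[...,1]-np.maximum(im[...,0],im[...,2])-12),('red',im[...,0]-np.maximum(im[...,1],im[...,2])-25)):
        yy,xx=np.mgrid[:480,:640]; gp=proj(c,[.5725,.2725,.2095]); 
        roi=((xx-gp[0])**2+(yy-gp[1])**2<11**2); w=np.clip(wt,0,None)*roi
        if w.sum()<60: out.append((nm,None)); continue
        px=np.array([(w*xx).sum(),(w*yy).sum()])/w.sum(); oo,d=ray(c,px); X=oo+d*((M-oo)@n0)/(d@n0); out.append((nm,px.round(1),'u mm',round(float((X-M)@u0*1e3),1),'l',round(float((X-M)@l0*1e3),1),int(w.sum())))
    print(n,out)
cv2.imwrite('pics/'+sys.argv[1],np.hstack([cv2.resize(a['img'][130:220,215:335,::-1],(400,300),interpolation=cv2.INTER_CUBIC),cv2.resize(b['img'][180:270,170:290,::-1],(400,300),interpolation=cv2.INTER_CUBIC)]))
E
python3 look.py l1.png
```

```text
time_s: 29.28
eef_pos: [0.4851, -0.0485, 0.3016]
eef_rot: [0.001, 0.815, 0.58, -0.0]
wrist_force: [-1.2, -0.3, -0.2]
opening: 0.002
[ 0.4851 -0.0485  0.3016] 29.275
scene key_grip [(array([0.5027, 0.1781, 0.2327]), 0.59, array([ -8.8,  11.1, 115.8]))]
scene key_tip [(array([0.5506, 0.2296, 0.142 ]), 0.71, array([-0.4, -3.1,  2.1]))]
scene gauge_pointer []
top key_grip [(array([0.5022, 0.1757, 0.2283]), 0.65, array([-13.1,  10.3, 113.3]))]
top key_tip [(array([0.5489, 0.2334, 0.1432]), 0.69, array([2.2, 0.3, 1.9]))]
top gauge_pointer []
s [263.2561 171.3842] 367.0 phase mod180 -21.1631972334624
t [244.034  240.5692] 441.0 phase mod180 156.8457773041845
G [0.5002 0.1757 0.2287] 0.0015368472799290225 rel F u,l,n [-13.7  12.  114.2]
s [('green', array([270.6, 144.9]), 'u mm', 80.1, 'l', -1.0, 818), ('red', array([269.3, 153.2]), 'u mm', 58.9, 'l', 2.4, 7794)]
t [('green', array([198.9, 205. ]), 'u mm', 78.9, 'l', 1.4, 787), ('red', array([200.8, 206.6]), 'u mm', 73.6, 'l', 1.9, 585)]
```

```bash
cat > prof.py <<'E'
from fit import *
def prof(a,b,ims):
    M,_=tri(a,(271.6,176.6),b,(229.0,225.5))
    us=np.arange(52,98,2.0)*1e-3
    for c,im in zip((a,b),ims):
        if im is None: continue
        P=np.array([[proj(c,M+u*u0+l*l0) for l in np.linspace(-.008,.008,9)] for u in us]).astype(np.float32)
        im=im.astype(np.float32); S=np.stack([cv2.remap(im[...,k],P[...,0],P[...,1],cv2.INTER_LINEAR) for k in range(3)],-1).mean(1)
        r=S[:,0]-(S[:,1]+S[:,2])/2; g=S[:,1]-(S[:,0]+S[:,2])/2
        r=r-np.median(r); wr=np.clip(r-8,0,None); wg=np.clip(g-np.median(g)-8,0,None)
        print('r',r.round(0).astype(int).tolist(),'\ng',g.round(0).astype(int).tolist(),'\n u red',(us*wr).sum()/wr.sum()*1e3,'u green',(us*wg).sum()/wg.sum()*1e3)
if __name__=='__main__':
    a=cam('scene');b=cam('top'); av=np.load('avg.npy'); print('INIT');prof(a,b,av); print('NOW');prof(a,b,[a['img'],b['img']])
E
python3 prof.py
```

```text
INIT
r [0, 1, 0, -1, 0, 9, 51, 69, 52, 12, 0, -1, -13, -29, -39, -23, -7, 0, 0, 0, 0, 0, 1] 
g [1, 1, 1, 2, 2, -2, -23, -32, -23, -5, 0, 2, 21, 45, 59, 36, 11, 0, 0, 0, 0, 1, 2] 
 u red 66.09931448376743 u green 79.54134052111107
r [0, 0, -1, -1, 8, 33, 59, 48, 16, 1, -2, -8, -25, -38, -29, -11, -1, 0, 0, 0, 0, 0, 2] 
g [2, 2, 2, 2, -3, -15, -29, -24, -7, 1, 4, 11, 31, 47, 36, 15, 4, 2, 2, 2, 2, 2, -1] 
 u red 64.51779652379987 u green 78.26700753693721
NOW
r [131, 137, 143, 146, 145, 134, 108, 62, 14, -18, -6, 51, 47, 0, -53, -44, -27, -18, -18, -19, -19, -18, -18] 
g [-69, -72, -75, -77, -77, -72, -59, -38, -15, 0, -6, -31, -11, 29, 59, 36, 12, 0, -1, 0, 1, 1, 1] 
 u red 59.68534989682776 u green 80.41128635530136
r [0, 0, 0, 0, 0, 0, 0, -1, 0, 11, 40, 57, 27, -21, -30, -12, -1, 1, 0, 0, 0, 0, 3] 
g [2, 2, 2, 2, 1, 2, 3, 2, 2, -5, -19, -19, 11, 41, 37, 15, 4, 2, 2, 2, 3, 2, 0] 
 u red 73.60468855889448 u green 79.15334335401201
```

```bash
python3 -m pendant '[[[4,58,-13,0,0],[4,58,-13,0,0],[4,58,-14,0,0],[0,0,-25,0,0],[0,0,-26,0,0],[-4,8,1,0,0],[-4,8,1,0,0],[-4,8,1,0,0]]]'; python3 s.py;  python3 -m pendant '[[[-3,5,1.5,0,0],[-3,5,2,0,0],[0,0,0,0,0]]]'; python3 s.py
```

```text
time_s: 30.78
eef_pos: [0.4858, 0.1537, 0.2151]
eef_rot: [0.001, 0.813, 0.582, 0.001]
wrist_force: [-1.4, -4.8, 3.2]
opening: 0.001
[0.4858 0.1537 0.2151] [-1.3549 -4.8194  3.1536] [-0.664   0.2158  0.0984] 30.775
time_s: 31.15
eef_pos: [0.4795, 0.164, 0.2173]
eef_rot: [0.0, 0.813, 0.582, 0.001]
wrist_force: [1.0, -3.0, 0.6]
opening: -0.004
[0.4795 0.164  0.2173] [ 0.9781 -2.9942  0.631 ] [-0.3559 -0.1527  0.0215] 31.15
```

```bash
python3 -m pendant '[[[5,-8,-2,0,0],[5,-12,0,0,0],[0,-20,30,0,0],[0,-45,40,0,0],[-3,-55,20,0,0],[-3,-55,0,0,0],[0,0,0,0,0]]]'; python3 look.py l2.png; python3 prof.py | tail -6
```

```text
time_s: 32.02
eef_pos: [0.4831, -0.0355, 0.3047]
eef_rot: [0.0, 0.815, 0.58, -0.0]
wrist_force: [-0.3, 1.0, -0.1]
opening: -0.003
[ 0.4831 -0.0355  0.3047] 32.025
scene key_grip [(array([0.5064, 0.1719, 0.2302]), 0.83, array([-13. ,   4.8, 115.5]))]
scene key_tip [(array([0.549 , 0.2308, 0.1402]), 0.95, array([-1.2, -1.2,  0.5]))]
scene gauge_pointer [(array([0.5538, 0.2164, 0.1554]), 0.7, array([ -1.2, -12.7,  18.7]))]
top key_grip [(array([0.5061, 0.1718, 0.2248]), 0.65, array([-16.1,   4.9, 111.1]))]
top key_tip [(array([0.5489, 0.2317, 0.1437]), 0.72, array([ 1.3, -0.7,  3.1]))]
top gauge_pointer []
s [264.2763 172.5165] 333.0 phase mod180 -40.62453401200697
t [245.8398 239.1211] 487.0 phase mod180 135.144209624564
G [0.5024 0.173  0.2266] 0.0008166933236859917 rel F u,l,n [-15.9   8.7 113.1]
s [('green', array([270.8, 145.3]), 'u mm', 79.0, 'l', -1.6, 275), ('red', array([273.3, 151.1]), 'u mm', 64.1, 'l', -7.3, 1072)]
t [('green', array([199.7, 204.8]), 'u mm', 77.7, 'l', 0.3, 147), ('red', array([199., 205.]), 'u mm', 78.7, 'l', 1.3, 401)]
r [27, 10, 2, -1, 0, 0, 0, 0, 0, 0, 0, -5, 1, 32, 83, 34, 6, -2, -1, -1, -1, -1, 0] 
g [-12, -4, 0, 1, 1, 1, 1, 1, 1, 0, 0, 4, 12, 7, -19, -2, 2, 2, 1, 0, 0, 1, 2] 
 u red 76.0436446757208 u green 76.0
r [0, 0, 0, -1, 0, 0, 0, 0, 0, 0, -2, -2, 15, 45, 40, 10, -1, -1, 0, 0, 0, 1, 3] 
g [2, 2, 2, 2, 2, 2, 2, 2, 2, 3, 4, 7, 5, -6, -9, 1, 3, 3, 2, 2, 2, 2, -1] 
 u red 78.72431670925903 u green nanprof.py:11: RuntimeWarning: invalid value encountered in scalar divide
  print('r',r.round(0).astype(int).tolist(),'\ng',g.round(0).astype(int).tolist(),'\n u red',(us*wr).sum()/wr.sum()*1e3,'u green',(us*wg).sum()/wg.sum()*1e3)
```

```bash
cat > axis.py <<'E'
from fit import *
a=cam('scene');b=cam('top'); N=[]
for c,ct in ((a,(264.3,172.5)),(b,(245.8,239.1))):
    mm,A=mom(redmask(c,ct)); an=.5*np.arctan2(2*mm[3],mm[2]-mm[4]); v=np.array([np.cos(an),np.sin(an)])
    N.append(np.cross(ray(c,mm[:2]+8*v)[1],ray(c,mm[:2]-8*v)[1])); print(mm[:2],A)
x=np.cross(*N); x/=np.linalg.norm(x); x*=np.sign(x[0]); print('bar dir',x,'az',np.degrees(np.arctan2(x[1],x[0])),'elev',np.degrees(np.arcsin(x[2])))
E
python3 axis.py
```

```text
[263.4871 173.2129] 310.0
[245.8316 239.2115] 487.0
bar dir [0.8414 0.114  0.5283] az 7.714252497968118 elev 31.891494008227262
```

View pics/l2.png

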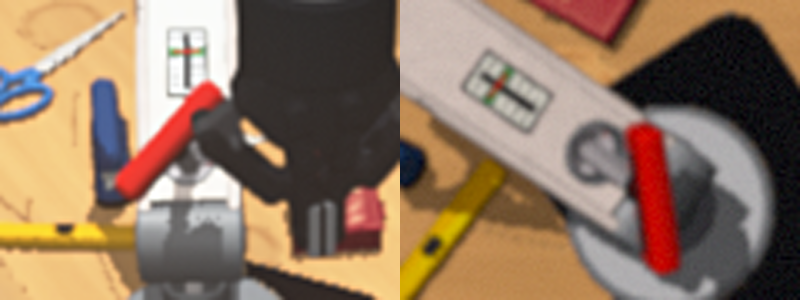

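```bash
python3 -m pendant '[[[3.5,35,0,-10,50],[3.5,35,0,-10,50],[3.5,35,0,-10,50],[3.5,35,0,-10,50],[3.5,34,0,-10,50],[3.5,34,0,-10,50],[0,0,0,0,50]]]'; python3 s.py
```

```text
time_s: 33.5
eef_pos: [0.504, 0.1786, 0.3046]
eef_rot: [-0.0, 0.995, 0.099, -0.0]
wrist_force: [-0.7, -0.3, 0.4]
opening: 0.589
[0.504  0.1786 0.3046] [-0.733  -0.3362  0.4169] [-0.0024  0.0277  0.0281] 33.5
```

```bash
python3 -m pendant '[[[0,-6,-30,0,50],[0,0,-30,0,50],[0,0,-28,0,45],[0,0,0,0,45]]]'; python3 s.py;  python3 -m pendant '[[[0,0,0,0,28],[0,0,0,0,28],[0,0,0,0,28]]]'; python3 s.py
```

```text
time_s: 34.0
eef_pos: [0.5026, 0.1696, 0.2146]
eef_rot: [0.0, 0.995, 0.098, -0.003]
wrist_force: [-0.1, 0.2, 0.0]
opening: 0.53
[0.5026 0.1696 0.2146] [-0.1205  0.2152  0.0089] [-0.0071 -0.0517  0.0389] 34.0
time_s: 34.38
eef_pos: [0.5043, 0.1706, 0.2179]
eef_rot: [0.0, 0.995, 0.098, 0.0]
wrist_force: [-4.5, -1.0, 3.9]
opening: 0.338
[0.5043 0.1706 0.2179] [-4.4561 -0.9556  3.8775] [0.0677 0.7558 0.2404] 34.375
```

```bash
python3 -m pendant '[[[0,0,0,0,24],[0,0,0,0,24],[0,0,0,0,10],[0,0,0,0,10]]]'; python3 s.py; python3 prof.py 2>/dev/null| tail -6
```

```text
time_s: 34.88
eef_pos: [0.5042, 0.171, 0.218]
eef_rot: [-0.0, 0.995, 0.098, 0.0]
wrist_force: [-5.1, -0.2, 5.6]
opening: 0.318
[0.5042 0.171  0.218 ] [-5.1392 -0.1551  5.6313] [0.4368 1.0932 0.3554] 34.875
r [1, 0, -1, -1, -1, 0, 1, 1, 2, 2, 1, 1, 1, 1, 0, 0, 0, -1, -1, -1, -1, -1, -1] 
g [-2, -2, -2, -2, -2, -2, -2, -2, -2, -2, -2, -2, -2, -2, -2, -2, -2, -2, -1, -2, -2, -2, -1] 
 u red nan u green nan
r [1, 1, 1, 1, 0, 0, 0, 1, 0, 0, 0, 0, 0, 0, -1, 0, 0, 0, -1, 0, 0, -1, 0] 
g [2, 1, 1, 2, 2, 2, 2, 1, 2, 2, 2, 1, 2, 2, 3, 2, 3, 2, 2, 1, 2, 3, 2] 
 u red nan u green nan
```

```bash
python3 -m pendant '[[[-1.1,-1.9,3.4,0,10],[-1.1,-1.9,3.4,0,10],[0,0,0,0,10]]]'; python3 s.py;  python3 -m pendant '[[[-1.1,-1.9,3.4,0,10],[-1.1,-1.9,3.4,0,10],[0,0,0,0,10]]]'; python3 s.py
```

```text
time_s: 35.35
eef_pos: [0.5019, 0.1674, 0.2238]
eef_rot: [-0.001, 0.995, 0.098, 0.0]
wrist_force: [-3.2, 4.2, -0.7]
opening: 0.312
[0.5019 0.1674 0.2238] [-3.2013  4.2077 -0.6977] [1.075  0.6208 0.3813] 35.35
time_s: 35.72
eef_pos: [0.5005, 0.1621, 0.2309]
eef_rot: [0.001, 0.995, 0.097, 0.001]
wrist_force: [-0.3, -0.6, -1.0]
opening: 0.313
[0.5005 0.1621 0.2309] [-0.3033 -0.6103 -0.9817] [-0.0304  0.0285  0.0376] 35.725
```

```bash
python3 -m pendant '[[[-1.5,-2.5,5,0,10],[-1.5,-2.5,5,0,10],[-1.5,-2.5,5,0,10],[-1.5,-2.5,5,0,10],[0,0,0,0,10]]]'; python3 s.py; python3 look.py l3.png
```

```text
time_s: 36.35
eef_pos: [0.4941, 0.1528, 0.2511]
eef_rot: [0.0, 0.995, 0.097, 0.001]
wrist_force: [0.1, -0.3, -2.3]
opening: 0.307
[0.4941 0.1528 0.2511] [ 0.1052 -0.3183 -2.3451] [ 0.0089  0.0051 -0.0416] 36.35
[0.4941 0.1528 0.2511] 36.35
scene key_grip [(array([0.4971, 0.1541, 0.2604]), 0.56, array([-13.3,   3.5, 151.7]))]
scene key_tip [(array([0.5424, 0.2054, 0.1699]), 0.59, array([-6.1, -8.7, 39.2]))]
scene gauge_pointer []
top key_grip [(array([ 0.4584, -0.1334,  0.0518]), 0.53, array([-350. , -112.4,  121.6]))]
top key_tip []
top gauge_pointer [(array([ 0.4544, -0.1323,  0.0085]), 0.66, array([-374.5, -108.3,   86. ]))]
s [257.4147 173.4608] 217.0 phase mod180 -31.15720837330623
t [219.7963 168.0725] 1090.0 phase mod180 -164.03081003052242
G [0.6001 0.2645 0.1468] 0.13579384913918147 rel F u,l,n [ 48.8 -27.4 -24. ]
s [('green', None), ('red', array([270.2, 152.5]), 'u mm', 60.7, 'l', 0.3, 326)]
t [('green', None), ('red', None)]
```

```bash
python3 -m pendant '[[[-2,-4,8,0,10],[-2,-6,8,0,10],[-8,-30,0,0,10],[-15,-55,-10,0,10],[-15,-55,-15,0,10],[-15,-55,-15,0,10],[-15,-55,-15,0,10],[-10,-50,-10,0,10]]]'; python3 -m pendant '[[[0,-25,0,0,10],[0,0,0,0,10]]]'; python3 s.py
python3 - <<'E'
from h import *
np.set_printoptions(precision=4,suppress=True)
for n in ('scene','top'):
    c=cam(n)
    for t in ('key_grip','key_tip','stand_mouth'): print(n,t,tip(c,n,t,2))
E
```

```text
time_s: 37.75
eef_pos: [0.4109, -0.1591, 0.2017]
eef_rot: [0.0, 0.995, 0.097, 0.0]
wrist_force: [1.1, -0.0, -2.0]
opening: 0.304
time_s: 38.0
eef_pos: [0.4117, -0.1841, 0.2021]
eef_rot: [0.0, 0.995, 0.096, 0.0]
wrist_force: [0.2, -0.4, -1.0]
opening: 0.218
[ 0.4117 -0.1841  0.2021] [ 0.1858 -0.3887 -1.0413] [ 0.0476  0.0004 -0.0359] 38.0
scene key_grip [(array([ 0.4168, -0.1801,  0.2043]), 0.93)]
scene key_tip [(array([ 0.4743, -0.1814,  0.1066]), 0.72)]
scene stand_mouth [(array([ 0.4609, -0.1322,  0.0582]), 0.7)]
top key_grip []
top key_tip [(array([ 0.4683, -0.1738,  0.107 ]), 0.6)]
top stand_mouth [(array([ 0.4595, -0.1343,  0.0506]), 0.84), (array([ 0.469 , -0.1769,  0.1011]), 0.74)]
```

```bash
python3 -m pendant '[[[-5,21,0,0,10],[-4.5,21,0,0,10],[0,0,-20,0,10],[0,0,-20,0,10],[0,0,0,0,10]]]'; python3 s.py
python3 - <<'E'
from h import *
np.set_printoptions(precision=4,suppress=True)
for n in ('scene','top'):
    c=cam(n)
    for t in ('key_grip','key_tip'): print(n,t,tip(c,n,t,1))
E
```

```text
time_s: 39.02
eef_pos: [0.401, -0.1379, 0.1601]
eef_rot: [-0.001, 0.995, 0.098, -0.001]
wrist_force: [0.5, -0.8, -1.5]
opening: 0.217
[ 0.401  -0.1379  0.1601] [ 0.5149 -0.8203 -1.5041] [ 0.0515  0.0572 -0.0139] 39.025
scene key_grip [(array([ 0.4047, -0.1361,  0.1647]), 0.87)]
scene key_tip [(array([ 0.4625, -0.1313,  0.0619]), 0.78)]
top key_grip []
top key_tip []
```

```bash
python3 -m pendant '[[[0,-3,-8,0,10],[0,0,-7,0,10],[0,0,0,0,10]]]'; python3 s.py;  python3 -m pendant '[[[0,0,-4,0,10],[0,0,-4,0,10],[0,0,0,0,10]]]'; python3 s.py
```

```text
time_s: 39.7
eef_pos: [0.4017, -0.1427, 0.1454]
eef_rot: [-0.001, 0.995, 0.097, -0.001]
wrist_force: [0.0, -0.4, -1.9]
opening: 0.217
[ 0.4017 -0.1427  0.1454] [ 0.0421 -0.3557 -1.8608] [-0.0454  0.0403 -0.0313] 39.7
time_s: 40.08
eef_pos: [0.4022, -0.1427, 0.1381]
eef_rot: [-0.0, 0.995, 0.098, -0.0]
wrist_force: [0.2, 1.2, -1.4]
opening: 0.221
[ 0.4022 -0.1427  0.1381] [ 0.1608  1.2372 -1.3679] [0.0576 0.0545 0.0101] 40.075
```

```bash
python3 -m pendant '[[[9.5,1.7,3,0,10],[9.5,1.7,3,0,10],[0,0,0,0,10]]]'; python3 s.py;  python3 -m pendant '[[[9.5,1.7,1,0,10],[9.5,1.7,1,0,10],[0,0,0,0,10]]]'; python3 s.py
```

```text
time_s: 40.45
eef_pos: [0.4218, -0.1405, 0.1458]
eef_rot: [0.001, 0.995, 0.098, -0.001]
wrist_force: [-7.0, -1.0, 8.9]
opening: 0.216
[ 0.4218 -0.1405  0.1458] [-7.0458 -1.0268  8.9069] [-0.3851  1.3711 -0.046 ] 40.45
time_s: 40.83
eef_pos: [0.4421, -0.1375, 0.1498]
eef_rot: [0.002, 0.995, 0.098, 0.001]
wrist_force: [-8.9, 0.0, 21.6]
opening: 0.221
[ 0.4421 -0.1375  0.1498] [-8.9383  0.0447 21.6189] [0.1915 1.6765 0.0581] 40.825
```

```bash
python3 -m pendant '[[[3,0.5,4,0,10],[5,1,2,0,10],[0,0,0,0,10]]]'; python3 s.py;  python3 -m pendant '[[[5,1,0,0,10],[4,1,0,0,10],[0,0,0,0,10]]]'; python3 s.py
python3 - <<'E'
from h import *
np.set_printoptions(precision=4,suppress=True)
for n in ('scene','top'):
    c=cam(n)
    for t in ('key_grip','key_tip'): print(n,t,tip(c,n,t,1))
E
```

```text
time_s: 41.2
eef_pos: [0.4482, -0.1349, 0.1528]
eef_rot: [0.0, 0.995, 0.098, -0.001]
wrist_force: [-4.9, -0.9, 4.3]
opening: 0.216
[ 0.4482 -0.1349  0.1528] [-4.8548 -0.8867  4.3201] [-0.1699  1.3038 -0.0101] 41.2
time_s: 41.58
eef_pos: [0.4576, -0.1331, 0.1535]
eef_rot: [0.001, 0.995, 0.098, -0.0]
wrist_force: [-6.0, -1.2, 7.4]
opening: 0.218
[ 0.4576 -0.1331  0.1535] [-5.9829 -1.1662  7.3543] [-0.1289  1.4501 -0.0328] 41.575
scene key_grip [(array([ 0.4531, -0.1321,  0.159 ]), 0.6)]
scene key_tip [(array([ 0.467 , -0.1313,  0.0466]), 0.92)]
top key_grip [(array([ 0.4532, -0.1342,  0.1602]), 0.63)]
top key_tip []
```

```bash
python3 -m pendant '[[[5,1,0,0,10],[5,1,-0.5,0,10],[0,0,0,0,10]]]'; python3 s.py;  python3 -m pendant '[[[-4,-0.5,-2,0,10],[-4,-0.5,-4,0,10],[-1,0,-4,0,10],[0,0,0,0,10]]]'; python3 s.py
python3 - <<'E'
from h import *
np.set_printoptions(precision=4,suppress=True)
for n in ('scene','top'):
    c=cam(n)
    for t in ('key_grip','key_tip'): print(n,t,tip(c,n,t,1))
E
```

```text
time_s: 42.25
eef_pos: [0.4681, -0.1313, 0.1533]
eef_rot: [0.001, 0.995, 0.098, 0.0]
wrist_force: [-4.1, -1.3, 6.9]
opening: 0.22
[ 0.4681 -0.1313  0.1533] [-4.1264 -1.3366  6.8936] [-0.1817  1.294  -0.0261] 42.25
time_s: 42.75
eef_pos: [0.4579, -0.1313, 0.1411]
eef_rot: [-0.001, 0.995, 0.098, -0.001]
wrist_force: [-0.0, 0.3, -1.8]
opening: 0.221
[ 0.4579 -0.1313  0.1411] [-0.0398  0.2909 -1.8361] [-0.0858  0.0209 -0.0455] 42.75
scene key_grip [(array([ 0.4534, -0.1326,  0.1494]), 0.79)]
scene key_tip [(array([ 0.457 , -0.1345,  0.0324]), 0.69)]
top key_grip [(array([ 0.4508, -0.1332,  0.1488]), 0.53)]
top key_tip [(array([0.6125, 0.0082, 0.0007]), 0.45)]
```

```bash
python3 -m pendant '[[[1,0,-7,0,10],[0.5,0,-7,0,10],[0,0,-5,0,10],[0,0,0,0,10]]]'; python3 s.py;  python3 -m pendant '[[[0,0,-3,0,10],[0,0,0,0,10]]]'; python3 s.py
```

```text
time_s: 43.55
eef_pos: [0.4594, -0.1314, 0.1222]
eef_rot: [-0.0, 0.995, 0.098, -0.001]
wrist_force: [0.6, -0.4, -1.6]
opening: 0.219
[ 0.4594 -0.1314  0.1222] [ 0.644  -0.3556 -1.5704] [-0.0208 -0.0216 -0.0303] 43.55
time_s: 43.8
eef_pos: [0.4598, -0.1317, 0.1198]
eef_rot: [-0.0, 0.995, 0.098, -0.0]
wrist_force: [0.0, -0.2, -1.1]
opening: 0.221
[ 0.4598 -0.1317  0.1198] [ 0.043  -0.1549 -1.1106] [-0.0044  0.0355 -0.0067] 43.8
```

```bash
python3 -m pendant '[[[0,0,-3,0,10],[0,0,0,0,10]]]'; python3 -m pendant '[[[0,0,-3,0,10],[0,0,0,0,10]]]'
```

```text
time_s: 44.05
eef_pos: [0.4599, -0.1317, 0.1168]
eef_rot: [0.0, 0.995, 0.098, 0.0]
wrist_force: [-0.7, 0.4, -1.8]
opening: 0.218
time_s: 44.3
eef_pos: [0.4611, -0.1321, 0.1163]
eef_rot: [0.001, 0.995, 0.098, 0.001]
wrist_force: [-2.4, 3.6, 16.9]
opening: 0.22
```

Tip is on the stand's floor (about 17 N reaction). I will release it, withdraw, and check.

```bash
python3 -m pendant '[[[0,0,2,0,10],[0,0,0,0,45],[0,0,0,0,45],[0,0,0,0,50],[0,0,20,0,50],[0,0,50,0,50],[-20,-30,50,0,50],[-20,-40,30,0,50]]]'; python3 -m pendant '[[[-15,-50,10,0,50],[-10,-50,0,0,50],[0,0,0,0,50]]]'; python3 look.py l4.png; python3 prof.py 2>/dev/null|tail -6
python3 - <<'E'
from h import *
np.set_printoptions(precision=4,suppress=True)
a=cam('scene');b=cam('top')
for n,c in (('scene',a),('top',b)):
    for t in ('key_grip','key_tip','calculator','jar','mouse'): print(n,t,tip(c,n,t,1))
g=np.hstack([cv2.resize(a['img'][::-1][::-1][...,::-1],(400,300)),cv2.resize(b['img'][...,::-1],(400,300))])
k=np.hstack([cv2.resize(a['img'][250:350,270:403,::-1],(400,300),interpolation=cv2.INTER_CUBIC),cv2.resize(b['img'][180:270,170:290,::-1],(400,300),interpolation=cv2.INTER_CUBIC)])
cv2.imwrite('pics/fin.png',np.vstack([g,k]))
E
```

```text
time_s: 45.3
eef_pos: [0.4202, -0.2023, 0.2686]
eef_rot: [0.001, 0.995, 0.099, 0.001]
wrist_force: [0.3, -1.0, 0.0]
opening: 0.591
time_s: 45.68
eef_pos: [0.3938, -0.3046, 0.2758]
eef_rot: [0.0, 0.995, 0.095, -0.0]
wrist_force: [-0.4, 1.1, -0.0]
opening: 0.584
[ 0.3938 -0.3046  0.2758] 45.675
scene key_grip [(array([ 0.4492, -0.1385,  0.1228]), 0.63, array([-318.9, -107.2,  186.2]))]
scene key_tip [(array([ 0.463 , -0.1347,  0.0087]), 0.88, array([-372.4, -117. ,   84.8]))]
scene gauge_pointer []
top key_grip [(array([ 0.4464, -0.1344,  0.1225]), 0.55, array([-317.4, -102.6,  184.8]))]
top key_tip [(array([ 0.46  , -0.1329,  0.0087]), 0.86, array([-372.4, -113.5,   84.8]))]
top gauge_pointer []
s [316.0956 316.0109] 366.0 phase mod180 -43.26953934009667
t [220.3148 169.0997] 1153.0 phase mod180 -171.5819375675274
G [ 0.9466  0.521  -1.1766] 0.09677432676882365 rel F u,l,n [ -337.4  -190.9 -1351.2]
s [('green', None), ('red', None)]
t [('green', array([199.5, 205. ]), 'u mm', 77.8, 'l', 0.7, 172), ('red', array([199., 205.]), 'u mm', 78.7, 'l', 1.4, 428)]
r [0, 0, 0, 0, 0, 0, 0, 0, 0,
[... 158 characters left out ...]
 0, 0, 0, 0, 0, -2, -2, 16, 47, 41, 11, 0, 0, -1, 0, 0, 1, 2] 
g [2, 2, 2, 2, 2, 2, 2, 2, 2, 2, 4, 8, 5, -6, -9, 1, 3, 3, 3, 2, 3, 2, 0] 
 u red 78.72745759656863 u green nan
scene key_grip [(array([ 0.4502, -0.1355,  0.1221]), 0.68)]
scene key_tip [(array([ 0.4647, -0.1329,  0.0095]), 0.61)]
scene calculator []
scene jar [(array([ 0.6217, -0.2247, -0.0041]), 0.89)]
scene mouse [(array([ 0.4647, -0.1323,  0.0085]), 0.15)]
top key_grip [(array([ 0.4479, -0.136 ,  0.1248]), 0.7)]
top key_tip [(array([ 0.4585, -0.1319,  0.0084]), 0.78)]
top calculator [(array([0.5221, 0.1924, 0.0045]), 0.31)]
top jar [(array([ 0.6152, -0.2255, -0.0038]), 0.77)]
top mouse [(array([0.6137, 0.006 , 0.0011]), 0.7)]
```

Run:
```python
from h import *
np.set_printoptions(precision=4,suppress=True)
for n,rois in (('scene',dict(calc=(362,285,400,320),jar=(395,300,425,345),mouse=(325,245,365,285))),('top',dict(calc=(350,188,412,224),jar=(405,190,445,232),mouse=(310,188,350,226)))):
    c=cam(n); i0=cv2.imread(f'pics/{n}0.png')[...,::-1]
    for k,(x0,y0,x1,y1) in rois.items():
        A,Bq=[cv2.cvtColor(np.ascontiguousarray(i[y0:y1,x0:x1]),cv2.COLOR_RGB2GRAY).astype(np.float32) for i in (i0,c['img'])]
        s,r=cv2.phaseCorrelate(A,Bq); print(n,k,'shift px',np.round(s,2),'resp',round(r,2),'mean diff',round(float(abs(A-Bq).mean()),1))
    print(tip(c,n,'calculator',1))
print(monitor.get_obs()['time_s'])
```

```text
scene calc shift px [0.76 0.34] resp 0.31 mean diff 148.8
scene jar shift px [-0.37  0.26] resp 0.46 mean diff 36.5
scene mouse shift px [-0.27 -0.54] resp 0.39 mean diff 45.4
[(array([ 0.4622, -0.1345,  0.0105]), 0.56)]
top calc shift px [-0.09 -0.03] resp 0.9 mean diff 8.6
top jar shift px [-0.1   0.62] resp 0.96 mean diff 6.5
top mouse shift px [ 0.05 -0.06] resp 1.1 mean diff 5.1
[(array([ 0.6162, -0.1197,  0.0023]), 0.85)]
46.975
```

```bash
python3 -c "
from bench import order; print(order.hand_in())"
```

```text
the job is handed in; nothing more can be done
None
```

The screw is set and the key is back in its stand. I handed the job in at about 47 s of the 58 s allowed.

**What I did**
1. I took the key from its stand and pivoted it to about 33° in the jaws, using the stand's mouth.
2. I seated it in the socket and pressed it down with the closed fingers.
3. I turned the screw clockwise by pushing the lower end of the T-bar.
4. I drew the key out, turned it upright at the stand's mouth, lowered it to the floor of the stand and released it.

**Last checks**
- **Gauge:** the pointer is within about 0.4 mm of the middle of the green blocks (78.7 mm against 78.3 mm up the link in the top camera). The scene camera agreed before the key was drawn out. At the end only the top camera could see the gauge.
- **Key in its stand:** the tip is at z ≈ 0.009 m, on the stand's floor. The key leans about 6°, which I judged to be within the play of the bore, so I left it.
- **Calculator, mouse and jar:** the calculator and mouse show no movement in the top camera. The jar shows a 0.6 px shift (about 1 mm); the network puts it where it was. The arm blocked the scene camera, so its comparison was useless.

**Less certain**
- **Was the key fully home before I turned it?** This was measured, not seen directly. The tip estimates were 0.5–3 mm above my estimate of the socket floor, within their error of about 4 mm, and pressing with up to about 54 N moved it no more than about 1 mm. Against that, the loose key leaned 8–9° in the socket, more than the 5° I calculated for a fully home key.
- **Final picture:** I could not view it because the limit of 12 was reached, so the last checks are numerical only.

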